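Load the tool strip for the next job

TASK

The four tool holders standing in the wooden setup block are to go into the aluminium tool strip for the next job, one to a pocket, in the order the job uses them: counting from the pocket next to the strip's carrying handle, the broad face mill first, then the slim end mill, then the drill chuck, then the pointed vee cutter. Lower each taper gently into its pocket until the flange sits on it, without dropping or ramming it; keep the holders upright and do not knock the oil can.

Things in the scene. Friction and masses are not known exactly. Their poses are not given: they have to be found in the camera images.
- face_mill: Steel tool holder, 0.28 to 0.44 kg. Below its 40 mm flange (16 mm thick) a taper, 25 mm wide at the flange, 14 mm at 38 mm below, then a 10 mm stud to 52 mm below. Origin: centre of the flange's underside, z up the axis; round. On top a broad steel cutter body, 50 mm diameter, 20 to 55 mm above the origin, small inserts in its top rim; grip this body about 38 mm up
- end_mill: Steel tool holder, 0.28 to 0.44 kg. Below its 40 mm flange (16 mm thick) a taper, 25 mm wide at the flange, 14 mm at 38 mm below, then a 10 mm stud to 52 mm below. Origin: centre of the flange's underside, z up the axis; round. On top a dark collet nut, 34 mm diameter, 20 to 42 mm above the origin, gripped about 33 mm up; a slim 12 mm cylindrical cutter rises from it to 78 mm
- drill_chuck: Steel tool holder, 0.28 to 0.44 kg. Below its 40 mm flange (16 mm thick) a taper, 25 mm wide at the flange, 14 mm at 38 mm below, then a 10 mm stud to 52 mm below. Origin: centre of the flange's underside, z up the axis; round. On top a dark drill chuck sleeve, 36 mm diameter, 20 to 52 mm above the origin, gripped about 42 mm up; conical nose to 66 mm, thin drill to 86 mm
- vee_cutter: Steel tool holder, 0.28 to 0.44 kg. Below its 40 mm flange (16 mm thick) a taper, 25 mm wide at the flange, 14 mm at 38 mm below, then a 10 mm stud to 52 mm below. Origin: centre of the flange's underside, z up the axis; round. On top a dark collet nut, 34 mm diameter, 20 to 42 mm above the origin, gripped about 33 mm up; a conical cutter, 27 mm wide, point up, to 67 mm
- pocket_a: End pocket of the tool strip on its own frame's +y side: fixed black conical pocket, collar 50 mm wide, mouth 30 mm narrowing to 16 mm, 47 mm deep, open below; a taper hangs in it with 2 mm play, flange on the mouth's edge. Origin: centre of the mouth, 62 mm above the bench; y along the strip's row (pitch 62 mm), x across it. First or last, depending on the handle
- pocket_b: Pocket of the tool strip next to pocket_a: fixed black conical pocket, collar 50 mm wide, mouth 30 mm narrowing to 16 mm, 47 mm deep, open below; a taper hangs in it with 2 mm play, flange on the mouth's edge. Origin: centre of the mouth, 62 mm above the bench; y along the strip's row (pitch 62 mm), x across it. 
- pocket_c: Pocket of the tool strip next to pocket_d: fixed black conical pocket, collar 50 mm wide, mouth 30 mm narrowing to 16 mm, 47 mm deep, open below; a taper hangs in it with 2 mm play, flange on the mouth's edge. Origin: centre of the mouth, 62 mm above the bench; y along the strip's row (pitch 62 mm), x across it. 
- pocket_d: The other end pocket of the tool strip: fixed black conical pocket, collar 50 mm wide, mouth 30 mm narrowing to 16 mm, 47 mm deep, open below; a taper hangs in it with 2 mm play, flange on the mouth's edge. Origin: centre of the mouth, 62 mm above the bench; y along the strip's row (pitch 62 mm), x across it. First or last, depending on the handle
- carry_handle: The strip's carrying handle, fixed: a dark bow 56 mm wide across one end of the strip, 31 mm beyond the centre of the end pocket, its top 95 mm above the bench. It may be on the pocket_a end or on the pocket_d end (the other end has only a flat dark plate); the pocket nearest to it counts as first. Origin: centre of its foot
- oil_can: A green oil can with an upright spout, 64 mm wide and 160 mm high, loose, standing on the bench to the left of the work, to be left alone. Origin: centre of its underside
Things that resemble listed ones, but are neither listed nor needed, are in the scene too. What is shaped like the vee_cutter but blue is not meant.

How it is judged:
By the outcome, as a careful person would: the job done as asked, in the order asked, and still so for the second after the job is handed in, with the robot touching nothing.
It also fails if it takes over 112 s, if anything falls off the work surface, if the arm or the gripper's body presses on something with over 40 N, if the wrist force passes 120 N, or if a joint passes its speed limit or range.

ROBOT

A 6-joint arm with a two-finger parallel gripper is mounted at the origin on a cart in front of the work surface, level with it; the furniture and walls round the work are solid. World frame = base frame: x ahead of the robot, y to its left, z up, the work surface at z = 0. Lengths are in m, angles in rad, forces in N, time in s.
With the tool pointing down it reaches from about 0.275 to 0.725 m from the base axis. Payload 15.9 kg.
Tool frame: the origin (TCP) lies midway between the tips of the shut fingers; the grasp point (between the pads) lies 19 mm behind it (env.grip_depth is the distance from the TCP to the grasp point, in m); z points along the fingers, x is the direction in which the jaws open and shut, and the axes are right-handed (so a half turn about z gives the same grasp; the last joint's range is limited). The gripper opens to 85 mm and grips with 20 to 120 N. Pads are 22 mm wide; open, the fingers measure 114 mm over their backs; the gripper's body (76 mm by 85 mm) begins 54 mm behind the grasp point. The pads swing forward as they close: fully open they stand 13 mm farther back than shut.
Start: joints at [1.174, 0.213, -0.034, 1.323, 0, 1.571], TCP at [0.193, 0.461, 0.21] pointing down, gripper open.
Joint ranges: [-2.98, 2.98], [-0.74, 1.72], [-1.14, 1.35], [-2.1, 2.04], [-1.57, 1.44], [-3.14, 3.14]. Speed limits (rad/s): [1.89, 1.89, 2.39, 2.57, 3.14, 3.14].

INTERFACE

Orientations are given as a rotation vector (axis times angle).
In Python, from bench import env, optics gives the robot as it stands.
- The arm moves only by the tool step_arm, never from a script. Its argument "commands" is a list of rows, each a list of 7 numbers: the finger opening in cm, from 0 to 8.54, then the shift along the tool's x, y, z in cm, then the turn, a rotation vector about the tool's x, y, z in degrees. A call has 1 to 8 rows; each row shifts and turns the commanded pose from where the row before left it, along the tool's axes as they then stand; what a row does not reach is not made up. A row lasts 1/8 s, in which the tool goes at most 62.5 mm and 10.7 degrees, less where a joint would pass 70% of its speed; a pose out of reach is approached as far as the arm can. A call with a gripper value outside its range is refused whole. The fingers move at their own pace and stop on an object; "squeeze" is the grip in N (left out, the last holds). Time passes only in rows, so rows that do not move let the fingers close. It gives the time, the measured TCP pose, the force and the opening at its end, in the units of the state.
- env.get_state(): the state, without advancing time (a new reading comes with each control period).
- optics.get_image(name): name is "scene" or "top" or "wrist"; returns the picture (480x640x3 uint8, red, green, blue); there is no depth.
- optics.calibration(name): a dict with "fx", "fy", "cx", "cy" (pixels), "R" (3x3) and "t" (3): a world point X has camera coordinates R X + t; the wrist camera has in their place "hand_eye" (4x4, takes a point from camera to tool coordinates, whose origin is the TCP and whose axes are the tool frame's). Camera axes: x right, y down, z forward; pixel columns grow to the right and rows downward; lengths in m; the calibration is good to about 2 mm. A picture is of the moment at which its call begins: read the wrist's pose just before it. calibration takes no time and is no camera call.
- env.finish_job(): hands the job in, once; it reports no verdict.
Trained networks look in the newest picture that a camera, given by its name, has taken for a name from the list of things; names that differ only in an ending like _2 or _b are one class to them, and where a whole thing is asked for, a point or a joint stands for the part that bears it (a point fixed in the world has none). Each returns a list of dicts, best first, with "confidence" (0 to 1); they miss things now and then, are a little off and sometimes report something else, mostly with a low value. They report only what shows in the picture. A call takes as long as a camera call. They do not tell look-alikes from the thing itself.
- optics.outline_of(target, camera): "region" (480x640 bool, what is visible of it) and "rect" ([left, top, right, bottom] in pixels, round what is visible of it).
- optics.landmark_of(target, camera): "location" ([row, column] in pixels: a listed point, or the origin of a listed thing).
The state is a dict: "time": time; "joint_pos": joint angles; "joint_velocities": joint speeds; "joint_torque": joint torques, N m; "eef_pos": TCP position; "tcp_rot": TCP orientation; "ft_force": force on the tool from outside, world axes, zero at the start; "torque": the same for the moment, N m; "width": finger opening in m.
Only numpy, scipy, OpenCV 4.12 (cv2) and the standard library are available. Lean on these libraries where they do the work, as an engineer would, in place of code of your own. Each camera call takes 0.05 s, during which the arm holds its last target.

## Working session

There is one attempt and no reset: what is moved stays moved. The work goes in short steps, Python scripts to look and compute and a tool call to move; the robot and the scene stay as the last step left them, time stands still between calls to the robot, and variables do not carry over. Pictures are saved under pics/ and viewed, and the job is handed in when it is done.

Besides the shell and the picture viewer there is one more tool, called after "Call:" as name([rows], argument=value, ...), one row to a line, values as JSON. step_arm: Moves the arm, as the interface text tells. Its arguments: {"type":"object","properties":{"commands":{"type":"array","items":{"type":"array","items":{"type":"number"}}},"squeeze":{"type":"number"}},"required":["commands"]}

```bash
ls; mkdir -p pics; python3 - <<'E'
from bench import env, optics
import cv2, numpy as np
s=env.get_state(); print(s['time'],s['eef_pos'],s['tcp_rot'],s['width'],env.grip_depth)
for n in ['scene','top','wrist']:
    im=optics.get_image(n); cv2.imwrite(f'pics/{n}0.png',im[:,:,::-1]); 
    c=optics.calibration(n); print(n,{k:np.round(v,4).tolist() for k,v in c.items()})
E
```

```text
pics
0.0 [0.19311167 0.46080633 0.20900849] [ 2.61520971e+00  1.73962246e+00 -1.45825873e-03] 0.08531514530814957 0.0187
scene {'fx': 511.3733, 'fy': 511.3733, 'cx': 326.8952, 'cy': 235.751, 'R': [[0.59, -0.8072, 0.02], [-0.5387, -0.4119, -0.7349], [0.6014, 0.4228, -0.6779]], 't': [-0.2136, 0.4275, 0.6038]}
top {'fx': 615.8675, 'fy': 615.8675, 'cx': 319.0961, 'cy': 239.3281, 'R': [[-0.0092, -0.9999, -0.0119], [-0.9815, 0.0113, -0.191], [0.1911, 0.01, -0.9815]], 't': [0.1564, 0.5954, 1.1332]}
wrist {'fx': 364.5072, 'fy': 364.5072, 'cx': 322.3577, 'cy': 245.019, 'hand_eye': [[1.0, 0.0002, 0.0005, 0.0007], [-0.0004, 0.9538, 0.3003, -0.0777], [-0.0004, -0.3003, 0.9538, -0.1642], [0.0, 0.0, 0.0, 1.0]]}
```

View pics/scene0.png

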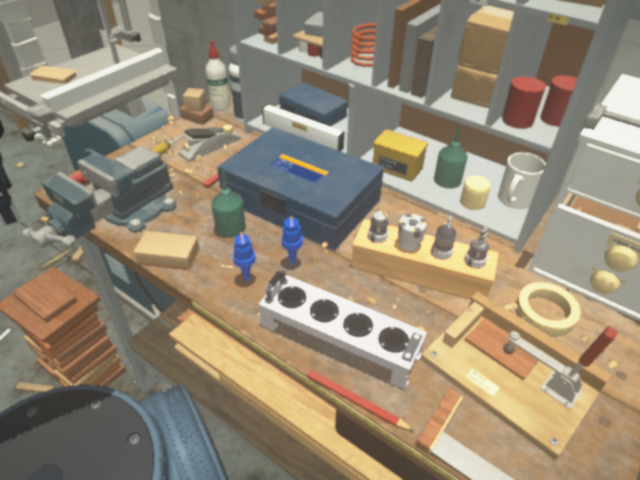

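View pics/top0.png

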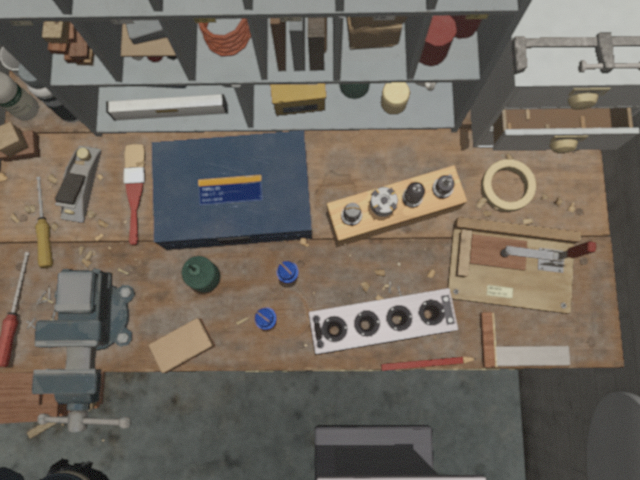

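View pics/wrist0.png

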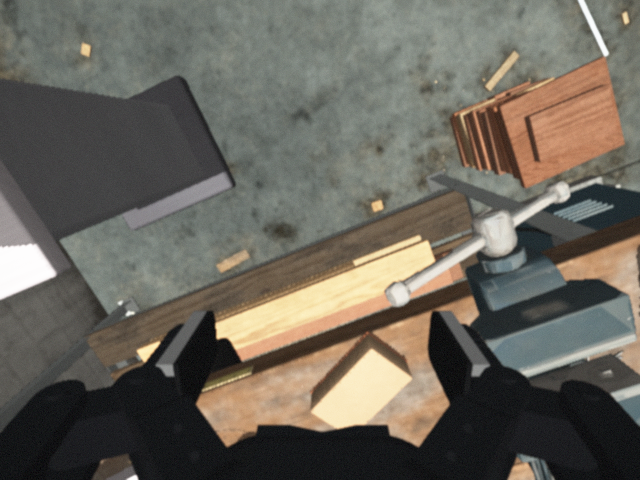

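```bash
python3 - <<'E'
from bench import env, optics
import cv2, numpy as np
t=cv2.imread('pics/top0.png'); s=cv2.imread('pics/scene0.png')
a=cv2.resize(t[160:360,300:480],None,fx=3,fy=3,interpolation=cv2.INTER_CUBIC)
cv2.imwrite('pics/topz.png',a)
a=cv2.resize(s[200:400,240:520],None,fx=2.8,fy=2.8,interpolation=cv2.INTER_CUBIC)
cv2.imwrite('pics/scenez.png',a)
for cam in ['top','scene']:
  for n in ['face_mill','end_mill','drill_chuck','vee_cutter','pocket_a','pocket_d','carry_handle','oil_can']:
    print(cam,n,[(round(d['confidence'],2),np.round(d['location'],1).tolist()) for d in optics.landmark_of(n,cam)][:6])
print(env.get_state()['time'])
E
```

```text
top face_mill [(0.87, [203.9, 379.5]), (0.37, [312.9, 431.5])]
top end_mill [(0.74, [189.4, 443.2])]
top drill_chuck [(0.59, [200.5, 410.3]), (0.44, [324.5, 365.2])]
top vee_cutter [(0.92, [271.5, 288.7]), (0.77, [212.9, 349.0]), (0.61, [320.5, 266.0])]
top pocket_a [(0.98, [318.2, 399.0]), (0.75, [312.3, 428.1]), (0.71, [324.2, 364.2]), (0.67, [326.7, 332.1])]
top pocket_d [(0.98, [318.2, 399.0]), (0.75, [312.3, 428.1]), (0.71, [324.2, 364.2]), (0.67, [326.7, 332.1])]
top carry_handle [(0.64, [333.9, 318.2]), (0.45, [315.0, 429.6])]
top oil_can [(0.7, [310.6, 432.9]), (0.66, [277.9, 205.6])]
scene face_mill [(0.59, [245.6, 406.8]), (0.46, [321.0, 358.6])]
scene end_mill [(0.7, [260.6, 473.1])]
scene drill_chuck [(0.82, [253.6, 438.4]), (0.27, [246.7, 408.0])]
scene vee_cutter [(0.78, [235.2, 377.0]), (0.65, [247.4, 295.9]), (0.58, [260.5, 244.1])]
scene pocket_a [(0.93, [320.9, 358.1]), (0.85, [338.3, 391.7]), (0.83, [296.6, 290.2]), (0.8, [307.8, 320.3])]
scene pocket_d [(0.93, [320.9, 358.1]), (0.85, [338.3, 391.7]), (0.83, [296.6, 290.2]), (0.8, [307.8, 320.3])]
scene carry_handle [(0.72, [292.3, 276.4])]
scene oil_can [(0.87, [228.0, 228.6])]
0.95
```

View pics/topz.png

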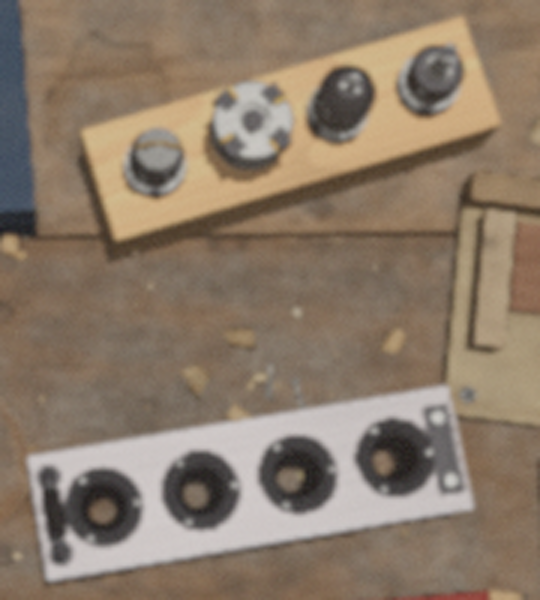

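View pics/scenez.png

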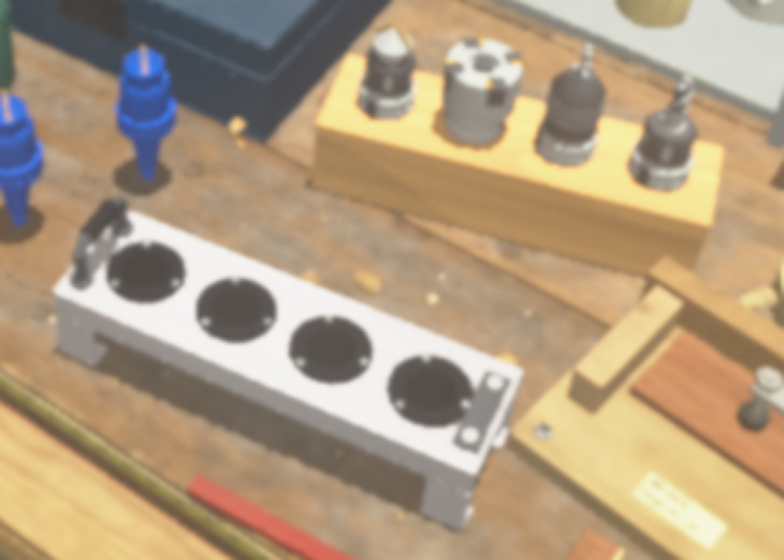

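```bash
cat > h.py <<'E'
from bench import env, optics
import cv2, numpy as np
from scipy.spatial.transform import Rotation as Ro
def cam(n,st=None):
    c=optics.calibration(n); K=np.array([[c['fx'],0,c['cx']],[0,c['fy'],c['cy']],[0,0,1]])
    if 'R' in c: return K,np.array(c['R']),np.array(c['t'])
    H=np.array(c['hand_eye']); T=np.eye(4); T[:3,:3]=Ro.from_rotvec(st['tcp_rot']).as_matrix(); T[:3,3]=st['eef_pos']
    M=np.linalg.inv(T@H); return K,M[:3,:3],M[:3,3]
def ray(c,rc):
    K,R,t=c; d=R.T@np.linalg.inv(K)@np.array([rc[1],rc[0],1.]); return -R.T@t,d
def onz(c,rc,z):
    o,d=ray(c,rc); return o+d*(z-o[2])/d[2]
def proj(c,X):
    K,R,t=c; p=K@(R@np.array(X)+t); return p[:2]/p[2]  # col,row
def tri(cs,rcs):
    A=np.zeros((3,3));b=np.zeros(3)
    for c,rc in zip(cs,rcs):
        o,d=ray(c,rc); d=d/np.linalg.norm(d); P=np.eye(3)-np.outer(d,d); A+=P;b+=P@o
    X=np.linalg.solve(A,b); return X
def goto(st,X,yaw_x):
    """tool-frame shift(cm)/turn(deg) to TCP X, tool down with tool x axis along dir yaw_x (rad)"""
    R0=Ro.from_rotvec(st['tcp_rot']); x=np.array([np.cos(yaw_x),np.sin(yaw_x),0]); z=np.array([0,0,-1.])
    R1=Ro.from_matrix(np.stack([x,np.cross(z,x),z],1))
    return R0.inv().apply(np.array(X)-st['eef_pos'])*100,(R0.inv()*R1).as_rotvec(degrees=True)
E
python3 - <<'E'
from h import *
T=cam('top');S=cam('scene')
d={'face':([203.9,379.5],[245.6,406.8]),'end':([189.4,443.2],[260.6,473.1]),'chuck':([200.5,410.3],[253.6,438.4]),'vee':([212.9,349.0],[235.2,377.0])}
p=[([326.7,332.1],[296.6,290.2]),([324.2,364.2],[307.8,320.3]),([318.2,399.0],[320.9,358.1]),([312.3,428.1],[338.3,391.7])]
for k,(a,b) in d.items(): print(k,tri([T,S],[a,b]).round(4))
for a,b in p: print('pocket',tri([T,S],[a,b]).round(4),onz(T,a,.062).round(4),onz(S,b,.062).round(4))
print('oil',onz(T,[277.9,205.6],0))
E
```

```text
face [0.6677 0.0319 0.0487]
end [ 0.6914 -0.0915  0.0644]
chuck [ 0.6723 -0.0291  0.0597]
vee [0.6496 0.0911 0.0558]
pocket [0.429  0.1277 0.0533] [0.429  0.1273 0.062 ] [0.4229 0.1232 0.062 ]
pocket [0.433  0.0671 0.0638] [0.4331 0.067  0.062 ] [0.4342 0.0679 0.062 ]
pocket [0.4441 0.0011 0.0684] [0.4436 0.0014 0.062 ] [0.4495 0.0025 0.062 ]
pocket [ 0.4556 -0.0561  0.0562] [ 0.4541 -0.0536  0.062 ] [ 0.4529 -0.0591  0.062 ]
oil [0.53196625 0.37978585 0.        ]
```

```bash
python3 - <<'E'
from h import *
st=env.get_state()
v,r=goto(st,[.44,.02,.22],np.radians(8.4)); print(v.round(2),r.round(2))
E
```

```text
[-31.15  39.81  -1.05] [ 0.    0.   58.86]
```

Call:
step_arm([
  [8.5,-3.1,4,-0.1,0,0,0],
  [8.5,-3.1,4,-0.1,0,0,0],
  [8.5,-3.1,4,-0.1,0,0,0],
  [8.5,-3.1,4,-0.1,0,0,0],
  [8.5,-3.1,4,-0.1,0,0,0],
  [8.5,-3.1,4,-0.1,0,0,0],
  [8.5,-3.1,4,-0.1,0,0,0],
  [8.5,-3.1,4,-0.1,0,0,0],
])

```text
time: 1.95
eef_pos: [0.3932, 0.1072, 0.2177]
tcp_rot: [2.616, 1.74, 0.001]
ft_force: [0.8, 0.6, 0.5]
width: 0.0848
```

Call:
step_arm([
  [8.5,-3.1,4,-0.1,0,0,0],
  [8.5,-3.1,4,-0.1,0,0,0],
  [8.5,0,0,0,0,0,10],
  [8.5,0,0,0,0,0,10],
  [8.5,0,0,0,0,0,10],
  [8.5,0,0,0,0,0,10],
  [8.5,0,0,0,0,0,10],
  [8.5,0,0,0,0,0,9],
])

```text
time: 2.95
eef_pos: [0.4423, 0.0206, 0.2195]
tcp_rot: [3.134, 0.218, 0.0]
ft_force: [-0.6, 1.3, -0.1]
width: 0.0851
```

```bash
python3 - <<'E'
from h import *
st=env.get_state(); print(st['time'],st['eef_pos'],Ro.from_rotvec(st['tcp_rot']).as_matrix().round(3)[:,0],st['ft_force'],st['joint_velocities'].__abs__().max() if hasattr(st['joint_velocities'],'max') else 0)
im=optics.get_image('wrist'); cv2.imwrite('pics/w1.png',im[:,:,::-1])
for n in ['pocket_a','vee_cutter','carry_handle']:
    print(n,[(round(d['confidence'],2),np.round(d['location'],1).tolist()) for d in optics.landmark_of(n,'wrist')][:6])
E
```

```text
2.95 [0.44234065 0.02061646 0.21952813] [0.99  0.138 0.   ] [-0.60631433  1.3302559  -0.105762  ] 1.242740138159564
pocket_a [(0.77, [300.8, 326.4]), (0.64, [237.3, 323.8]), (0.61, [170.8, 321.4])]
vee_cutter [(0.81, [179.8, 560.7]), (0.7, [244.3, 559.3])]
carry_handle [(0.67, [56.9, 315.9])]
```

View pics/w1.png

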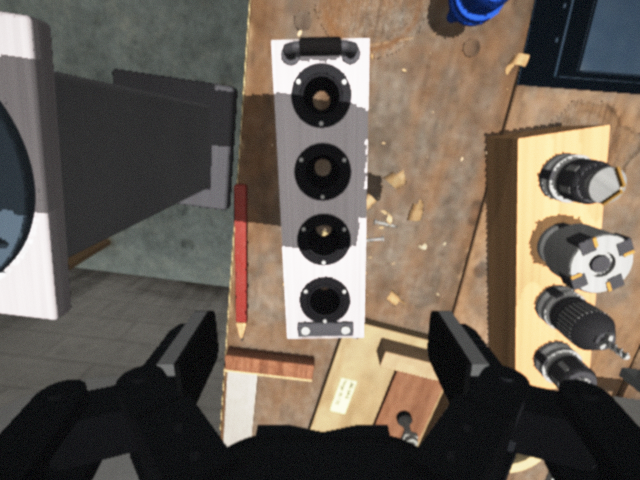

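```bash
cat >> h.py <<'E'
def collars(im,c,z=.062,lo=1200,hi=6000,thr=60):
    g=cv2.cvtColor(im,cv2.COLOR_RGB2GRAY); m=(g<thr).astype(np.uint8)
    m=cv2.morphologyEx(m,cv2.MORPH_CLOSE,np.ones((9,9)))
    cn,_=cv2.findContours(m,cv2.RETR_EXTERNAL,cv2.CHAIN_APPROX_NONE); out=[]
    for k in cn:
        a=cv2.contourArea(k)
        if lo<a<hi:
            h=cv2.convexHull(k)
            e=cv2.fitEllipse(h); ar=np.pi*e[1][0]*e[1][1]/4
            # metric circle fit on plane
            P=np.array([onz(c,(q[1],q[0]),z)[:2] for q in h[:,0]])
            A=np.c_[2*P,np.ones(len(P))]; s=np.linalg.lstsq(A,(P**2).sum(1),rcond=None)[0]
            r=np.sqrt(s[2]+s[0]**2+s[1]**2)
            out.append((e[0],a/ar,s[:2],r))
    return out
E
python3 - <<'E'
from h import *
optics.get_image('wrist');optics.get_image('wrist')
st=env.get_state(); print(st['time'],st['eef_pos'],np.abs(st['joint_velocities']).max())
im=optics.get_image('wrist'); cv2.imwrite('pics/w2.png',im[:,:,::-1])
c=cam('wrist',st)
for thr in (45,60,75):
  for e in collars(im,c,thr=thr): print(thr,np.round(e[0],1),round(e[1],2),e[2].round(4),round(e[3],4))
for n in ['pocket_a']:
    for d in optics.landmark_of(n,'wrist'): print(n,round(d['confidence'],2),d['location'],onz(c,d['location'],.062).round(4))
E
```

```text
3.25 [0.44235556 0.02063812 0.21953684] 0.012851174259688292
45 [323.6 300.3] 0.92 [ 0.455  -0.0583] 0.0228
45 [323.4 237.8] 0.89 [0.4455 0.0039] 0.0231
45 [322.6 171.4] 0.97 [0.436  0.0635] 0.0238
45 [-218.8  112.7] 0.01 [0.0685 0.0177] 0.1171
45 [321.8  99.8] 0.84 [0.4265 0.121 ] 0.0215
60 [323.8 300.7] 0.92 [ 0.4555 -0.0587] 0.0237
60 [576.3 294.5] 0.39 [ 0.7072 -0.0108] 0.057
60 [323.2 238.4] 0.97 [0.4454 0.0035] 0.0236
60 [582.9 182.3] 0.47 [0.6522 0.0894] 0.0243
60 [322.7 171.4] 0.97 [0.436  0.0635] 0.0241
60 [384.5 348.6] 0.01 [0.062 0.02 ] 0.124
60 [321.1  96.6] 0.91 [0.426  0.1232] 0.0232
60 [480.6 -15.1] 0.28 [0.5241 0.2102] 0.0289
75 [323.7 300.9] 0.93 [ 0.4553 -0.0587] 0.024
75 [575.1 287.2] 0.48 [ 0.7081 -0.0018] 0.0671
75 [323.2 238.4] 0.97 [0.4454 0.0035] 0.024
75 [581.9 182.1] 0.56 [0.6531 0.0892] 0.025
75 [322.6 171.3] 0.97 [0.4359 0.0635] 0.0244
75 [306.5 315.5] 0.02 [0.0593 0.0207] 0.1268
75 [321.7  95.7] 0.96 [0.4262 0.1238] 0.0239
75 [480.3 -17. ] 0.28 [0.5249 0.2097] 0.0297
pocket_a 0.9 [173.4, 322.9] [0.4363 0.0623 0.062 ]
pocket_a 0.82 [236.6, 323.4] [0.4453 0.0057 0.062 ]
pocket_a 0.77 [94.7, 323.3] [0.4273 0.1253 0.062 ]
pocket_a 0.62 [298.9, 323.7] [ 0.4549 -0.0565  0.062 ]
```

```bash
python3 - <<'E'
from h import *
st=env.get_state()
v,r=goto(st,[.665,-.01,.24],np.radians(13)); print(v.round(2),r.round(2))
E
```

```text
[21.58  6.27 -2.05] [-0.    0.   -4.63]
```

Call:
step_arm([
  [8.5,3.6,1.04,-0.34,0,0,0],
  [8.5,3.6,1.04,-0.34,0,0,0],
  [8.5,3.6,1.04,-0.34,0,0,0],
  [8.5,3.6,1.04,-0.34,0,0,0],
  [8.5,3.6,1.04,-0.34,0,0,0],
  [8.5,3.6,1.04,-0.34,0,0,0],
  [8.5,0,0,0,0,0,-4.6],
  [8.5,0,0,0,0,0,0],
])

```text
time: 4.35
eef_pos: [0.6652, -0.0101, 0.2393]
tcp_rot: [-3.122, -0.353, 0.001]
ft_force: [-0.1, 0.5, 0.8]
width: 0.085
```

```bash
python3 - <<'E'
from h import *
optics.get_image('wrist')
st=env.get_state(); print(st['time'],st['eef_pos'],np.abs(st['joint_velocities']).max())
im=optics.get_image('wrist'); cv2.imwrite('pics/w3.png',im[:,:,::-1])
c=cam('wrist',st)
for n in ['face_mill','end_mill','drill_chuck','vee_cutter']:
    for d in optics.landmark_of(n,'wrist')[:2]: print(n,round(d['confidence'],2),d['location'],onz(c,d['location'],.057).round(4))
E
```

```text
4.4 [ 0.66497288 -0.01004082  0.23971108] 0.017754225687056986
face_mill 0.93 [175.3, 327.1] [0.6607 0.0276 0.057 ]
end_mill 0.9 [298.9, 339.4] [ 0.7022 -0.0942  0.057 ]
drill_chuck 0.84 [237.3, 330.6] [ 0.6778 -0.0309  0.057 ]
vee_cutter 0.66 [106.9, 324.0] [0.6444 0.0857 0.057 ]
```

View pics/w3.png

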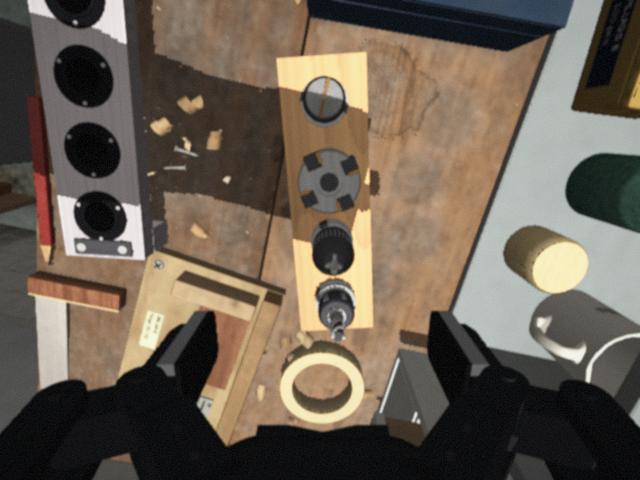

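```bash
python3 - <<'E'
from h import *
T=cam('top');S=cam('scene');W=cam('wrist',env.get_state())
d={'face':([203.9,379.5],[245.6,406.8],[175.3,327.1]),'end':([189.4,443.2],[260.6,473.1],[298.9,339.4]),'chuck':([200.5,410.3],[253.6,438.4],[237.3,330.6]),'vee':([212.9,349.0],[235.2,377.0],[106.9,324.0])}
for k,v in d.items():
  X=tri([T,S,W],v); print(k,X.round(4),[ (proj(c,X)-np.array(r)[::-1]).round(1).tolist() for c,r in zip([T,S,W],v)])
# block corners in top image (zoom/3+offset)
for z in (.05,.06,.07):
  print(z,[onz(T,(160+y/3,300+x/3),z).round(3)[:2] for x,y in [(80,130),(460,16),(498,122),(113,240)]])
  print('w',[onz(W,(y,x),z).round(3)[:2] for x,y in [(278,58),(367,52),(373,325),(302,330)]])
im=cv2.imread('pics/w3.png'); cv2.imwrite('pics/w3z.png',cv2.resize(im[40:350,260:400],None,fx=4,fy=4,interpolation=cv2.INTER_CUBIC)[:, :][::2,::2])
a=cv2.resize(im[50:200,260:400],None,fx=4,fy=4,interpolation=cv2.INTER_CUBIC);b=cv2.resize(im[200:350,260:400],None,fx=4,fy=4,interpolation=cv2.INTER_CUBIC)
cv2.imwrite('pics/w3a.png',a);cv2.imwrite('pics/w3b.png',b)
E
```

```text
face [0.6631 0.0298 0.0547] [[0.7, 2.0], [0.9, -0.6], [3.0, -2.1]]
end [ 0.6971 -0.0919  0.0595] [[-1.1, -1.7], [1.8, 0.1], [-4.1, -2.0]]
chuck [ 0.6752 -0.0295  0.0572] [[0.2, -1.3], [0.4, 0.2], [-2.3, -1.9]]
vee [0.6462 0.0887 0.0601] [[1.5, 1.1], [0.2, -0.1], [2.8, -3.1]]
0.05 [array([0.671, 0.135]), array([ 0.746, -0.118]), array([ 0.673, -0.139]), array([0.597, 0.114])]
w [array([0.596, 0.116]), array([0.671, 0.138]), array([ 0.747, -0.12 ]), array([ 0.672, -0.143])]
0.06 [array([0.668, 0.135]), array([ 0.742, -0.116]), array([ 0.67 , -0.137]), array([0.595, 0.114])]
w [array([0.597, 0.115]), array([0.67 , 0.136]), array([ 0.744, -0.115]), array([ 0.671, -0.137])]
0.07 [array([0.666, 0.135]), array([ 0.739, -0.114]), array([ 0.668, -0.135]), array([0.593, 0.115])]
w [array([0.599, 0.114]), array([0.67 , 0.134]), array([ 0.741, -0.109]), array([ 0.671, -0.132])]
```

View pics/w3a.png

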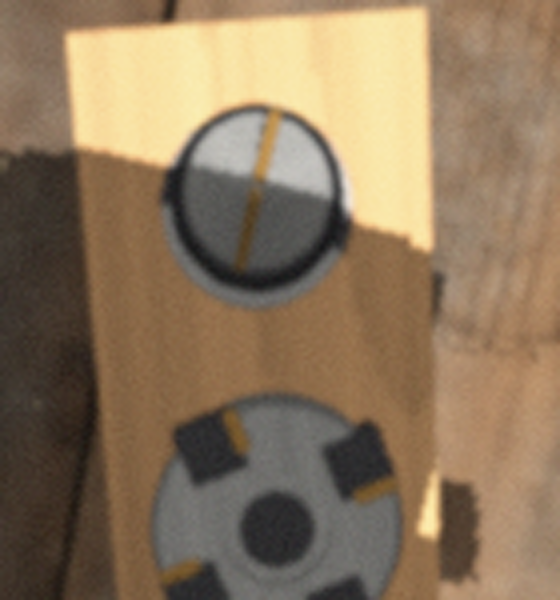

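View pics/w3b.png

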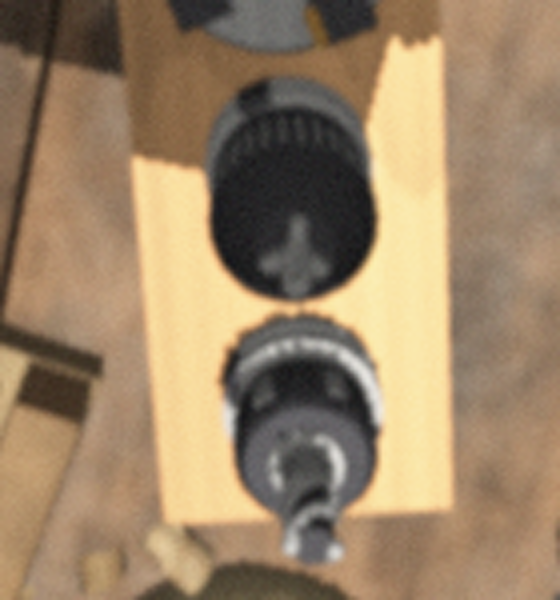

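```bash
python3 - <<'E'
from h import *
W=cam('wrist',env.get_state()); T=cam('top')
zb=.060
for n,rc,h in [('face top',(182.5,329.3),.055),('vee tip',(96.8,323.8),.067),('end tip',(336,338.8),.078),('chuck tip',(272.5,334),.086)]:
  print(n,[onz(W,rc,zb+h+e)[:2].round(4).tolist() for e in (-.005,0,.005)])
# predicted outlines: overlay circles
P={'face':(.663,.030),'end':(.697,-.092),'chuck':(.675,-.0295),'vee':(.646,.089)}
E
```

```text
face top [[0.6617, 0.0282], [0.6614, 0.0289], [0.6612, 0.0295]]
vee tip [[0.6432, 0.0887], [0.6433, 0.0883], [0.6433, 0.0879]]
end tip [[0.6979, -0.093], [0.697, -0.0901], [0.696, -0.0872]]
chuck tip [[0.6796, -0.0347], [0.6789, -0.0328], [0.6783, -0.0308]]
```

```bash
cat > g.py <<'E'
import sys
from h import *
st=env.get_state(); a=[float(x) for x in sys.argv[1:5]]
v,r=goto(st,a[:3],np.radians(a[3])); print('t',st['time'],'eef',st['eef_pos'].round(4) if hasattr(st['eef_pos'],'round') else st['eef_pos'],'shift',v.round(2),'turn',r.round(2),'F',np.round(st['ft_force'],1),'w',round(st['width'],4))
E
python3 g.py .661 .0288 .2 16.5
```

```text
t 4.65 eef [ 0.6648 -0.01    0.2403] shift [ 0.49 -3.87  4.03] turn [ 0.   -0.02 -3.66] F [-0.   0.1  0.3] w 0.0852
```

Call:
step_arm([
  [8.5,0.25,-1.94,2.0,0,0,0],
  [8.5,0.24,-1.93,2.0,0,0,0],
  [8.5,0,0,0,0,0,-3.7],
  [8.5,0,0,3,0,0,0],
  [8.5,0,0,3,0,0,0],
  [8.5,0,0,2,0,0,0],
  [8.5,0,0,1,0,0,0],
  [8.5,0,0,0,0,0,0],
])

```text
time: 5.65
eef_pos: [0.661, 0.0287, 0.1099]
tcp_rot: [-3.109, -0.452, 0.001]
ft_force: [-0.3, 0.1, 0.8]
width: 0.0848
```

```bash
python3 g.py .661 .0288 .079 16.5; python3 - <<'E'
from h import *
im=optics.get_image('wrist'); cv2.imwrite('pics/w4.png',im[:,:,::-1])
im=optics.get_image('scene'); cv2.imwrite('pics/s4.png',cv2.resize(im[180:300,340:500],None,fx=4,fy=4)[:,:,::-1])
E
```

```text
t 5.65 eef [0.661  0.0287 0.1099] shift [ 0.01 -0.    3.09] turn [-0.01  0.03  0.06] F [-0.3  0.1  0.8] w 0.0848
```

View pics/w4.png

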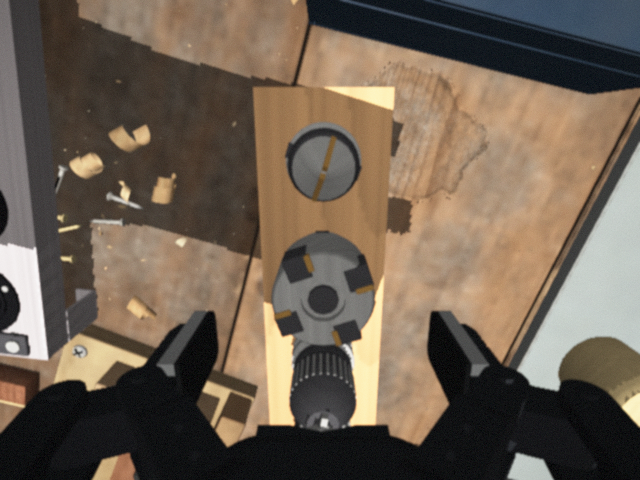

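View pics/s4.png

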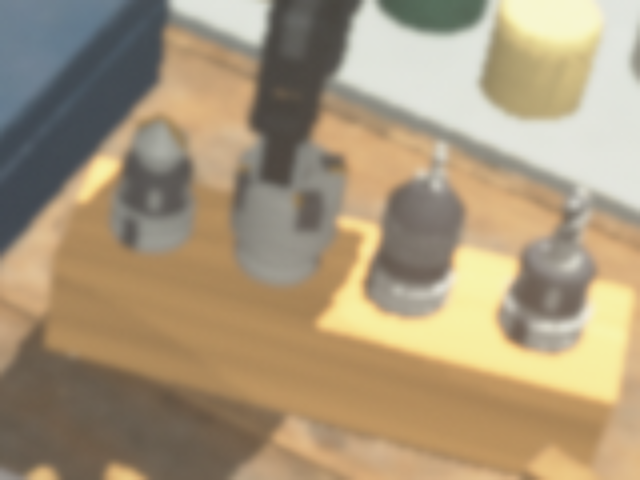

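```bash
python3 - <<'E'
from h import *
W=cam('wrist',env.get_state())
print(onz(W,(297.5,322.5),.115),onz(W,(169,324),.127))
E
```

```text
[0.66126623 0.02975109 0.115     ] [0.64406757 0.08950826 0.127     ]
```

Call:
step_arm([
  [8.5,0,-0.07,1.5,0,0,0],
  [8.5,0,0,1.1,0,0,0],
  [8.5,0,0,0.5,0,0,0],
  [4.0,0,0,0,0,0,0],
  [4.0,0,0,0,0,0,0],
  [4.0,0,0,0,0,0,0],
  [4.0,0,0,0,0,0,0],
  [4.0,0,0,0,0,0,0],
], squeeze=60)

```text
time: 6.75
eef_pos: [0.6612, 0.0294, 0.0798]
tcp_rot: [3.109, 0.452, 0.001]
ft_force: [-3.8, -0.4, 5.4]
width: 0.0479
```

Call:
step_arm([
  [4.0,0,0,0,0,0,0],
  [4.0,0,0,-0.3,0,0,0],
  [4.0,0,0,-1,0,0,0],
  [4.0,0,0,-2,0,0,0],
  [4.0,0,0,-2.5,0,0,0],
  [4.0,0,0,-2.5,0,0,0],
  [4.0,0,0,-1,0,0,0],
  [4.0,0,0,0,0,0,0],
])

```text
time: 7.75
eef_pos: [0.6613, 0.0294, 0.1722]
tcp_rot: [3.109, 0.453, 0.001]
ft_force: [0.2, 0.2, -4.5]
width: 0.0474
```

```bash
python3 g.py .4261 .1248 .175 9.06; python3 - <<'E'
from h import *
im=optics.get_image('wrist'); cv2.imwrite('pics/w5.png',im[:,:,::-1])
im=optics.get_image('scene'); cv2.imwrite('pics/s5.png',cv2.resize(im[130:300,340:500],None,fx=4,fy=3.5)[:,:,::-1])
E
```

```text
t 7.75 eef [0.6613 0.0294 0.1722] shift [-19.83 -15.85  -0.3 ] turn [ 0.01 -0.04  7.5 ] F [ 0.2  0.2 -4.5] w 0.0474
```

View pics/w5.png

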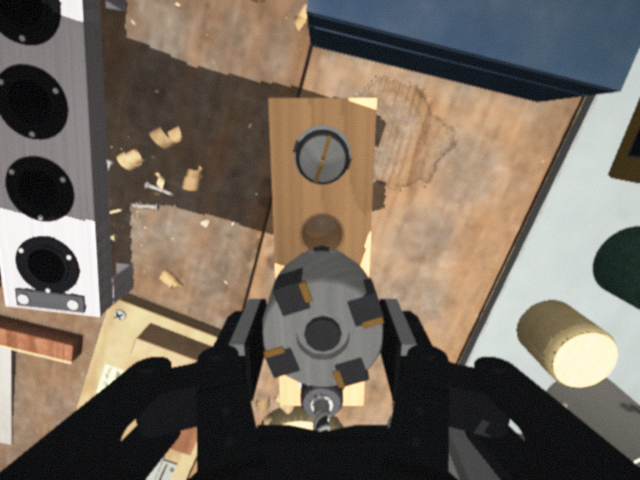

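View pics/s5.png

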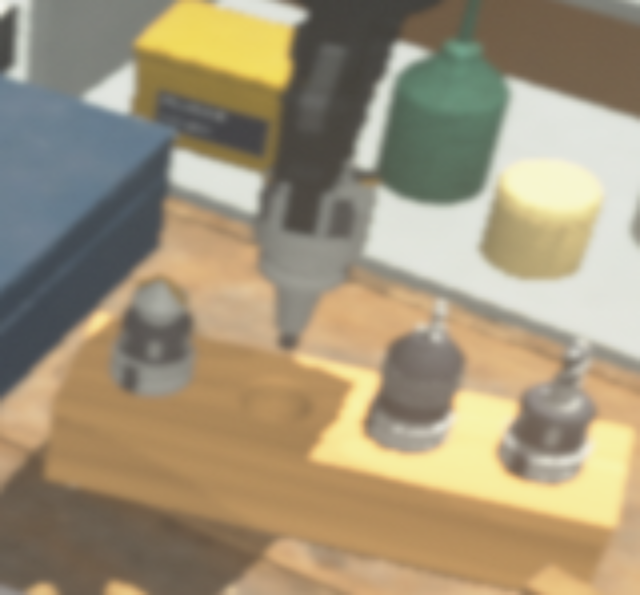

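```bash
cat >> h.py <<'E'
def held(rc,st,ztool):
    W=cam('wrist',st); X=onz(W,rc,st['eef_pos'][2]+ztool); return Ro.from_rotvec(st['tcp_rot']).inv().apply(X-st['eef_pos'])
E
python3 - <<'E'
from h import *
im=cv2.imread('pics/w5.png'); cv2.imwrite('pics/w5z.png',cv2.resize(im[220:410,230:420],None,fx=3,fy=3))
st=env.get_state()
for z in (.033,.036): print(held((333.5,322),st,z))
E
python3 g.py .4261 .1248 .205 9.06
```

```text
[-0.00030341  0.00124435 -0.03299999]
[-0.00030147 -0.00056534 -0.0359995 ]
t 7.85 eef [0.6607 0.0294 0.1709] shift [-19.77 -15.83  -3.38] turn [-0.01  0.07  7.5 ] F [ 0.2  0.2 -4.2] w 0.0478
```

View pics/w5z.png

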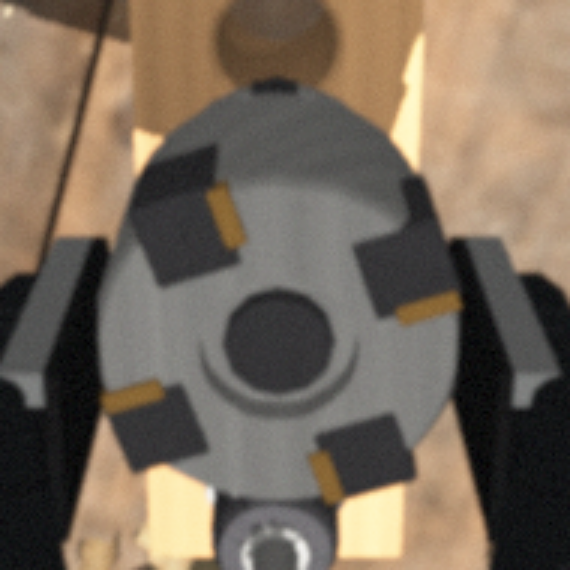

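Call:
step_arm([
  [4.0,0,0,-1.7,0,0,0],
  [4.0,-1.5,-1.2,-1.7,0,0,0],
  [4.0,-3.5,-2.8,0,0,0,0],
  [4.0,-3.5,-2.8,0,0,0,0],
  [4.0,-3.5,-2.8,0,0,0,0],
  [4.0,-3.5,-2.8,0,0,0,0],
  [4.0,-3.0,-2.4,0,0,0,0],
  [4.0,-1.3,-1.05,0,0,0,3.7],
])

```text
time: 8.85
eef_pos: [0.4238, 0.1253, 0.2052]
tcp_rot: [3.122, 0.352, -0.002]
ft_force: [0.3, 1.0, -3.2]
width: 0.0474
```

Call:
step_arm([
  [4.0,0,0,0,0,0,3.8],
  [4.0,0,0,0,0,0,0],
  [4.0,0,0,0,0,0,0],
])

```text
time: 9.22
eef_pos: [0.426, 0.1248, 0.2055]
tcp_rot: [3.131, 0.25, -0.001]
ft_force: [0.1, -0.1, -4.1]
width: 0.0475
```

```bash
cat > g.py <<'E'
import sys
from h import *
# average readings: camera calls advance the clock
ss=[env.get_state()]
for i in range(3): optics.get_image('scene'); ss.append(env.get_state())
st=dict(ss[-1]); E=np.array([s['eef_pos'] for s in ss]); st['eef_pos']=E.mean(0)
a=[float(x) for x in sys.argv[1:5]]
v,r=goto(st,a[:3],np.radians(a[3])); print('t',round(st['time'],2),'eef',st['eef_pos'].round(4),'sd',E.std(0).round(4),'shift',v.round(2),'turn',r.round(2),'F',np.mean([s['ft_force'] for s in ss],0).round(1),'w',round(st['width'],4))
E
python3 g.py .4261 .1248 .082 9.06; python3 - <<'E'
from h import *
st=env.get_state()
im=optics.get_image('wrist'); cv2.imwrite('pics/w6.png',im[:,:,::-1])
E
```

```text
t 9.38 eef [0.426  0.1248 0.2056] sd [0.     0.     0.0001] shift [ 1.000e-02 -0.000e+00  1.236e+01] turn [0.   0.02 0.03] F [-0.1  0.2 -3.5] w 0.0476
```

View pics/w6.png

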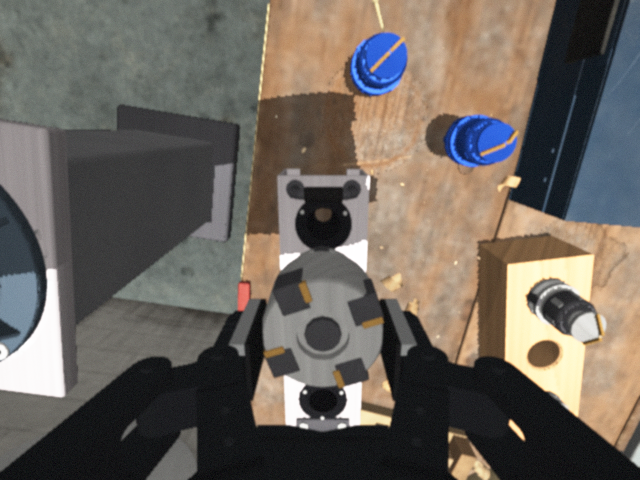

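```bash
python3 - <<'E'
from h import *
st=env.get_state(); c=cam('wrist',st)
im=cv2.cvtColor(cv2.imread('pics/w6.png'),cv2.COLOR_BGR2RGB)
cv2.imwrite('pics/w6z.png',cv2.resize(im[160:270,260:390,::-1],None,fx=5,fy=5,interpolation=cv2.INTER_CUBIC))
X=[.4261,.1248,.062]; print(proj(c,X))
E
```

```text
[322.70474307 224.21120838]
```

View pics/w6z.png

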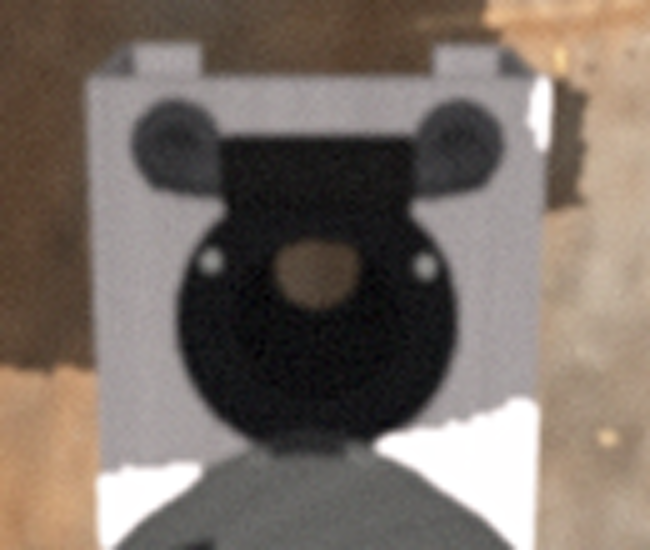

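Call:
step_arm([
  [4.0,0.05,0,2.2,0,0,0],
  [4.0,0,0,2.2,0,0,0],
  [4.0,0,0,2.0,0,0,0],
  [4.0,0,0,1.0,0,0,0],
  [4.0,0,0,1.0,0,0,0],
  [4.0,0,0,1.0,0,0,0],
  [4.0,0,0,0.5,0,0,0],
  [4.0,0,0,0,0,0,0],
])

```text
time: 10.42
eef_pos: [0.4265, 0.125, 0.1068]
tcp_rot: [3.132, 0.248, -0.0]
ft_force: [0.9, 0.4, -3.3]
width: 0.0478
```

```bash
python3 g.py .4265 .1248 .082 9.06; python3 - <<'E'
from h import *
im=optics.get_image('scene'); cv2.imwrite('pics/s6.png',cv2.resize(im[200:400,220:440],None,fx=3.4,fy=3)[:,:,::-1])
E
```

```text
t 10.57 eef [0.4267 0.125  0.1071] sd [0.0001 0.     0.0002] shift [-0.02  0.02  2.51] turn [-0.   -0.03  0.  ] F [ 0.1  0.4 -3.7] w 0.0481
```

View pics/s6.png

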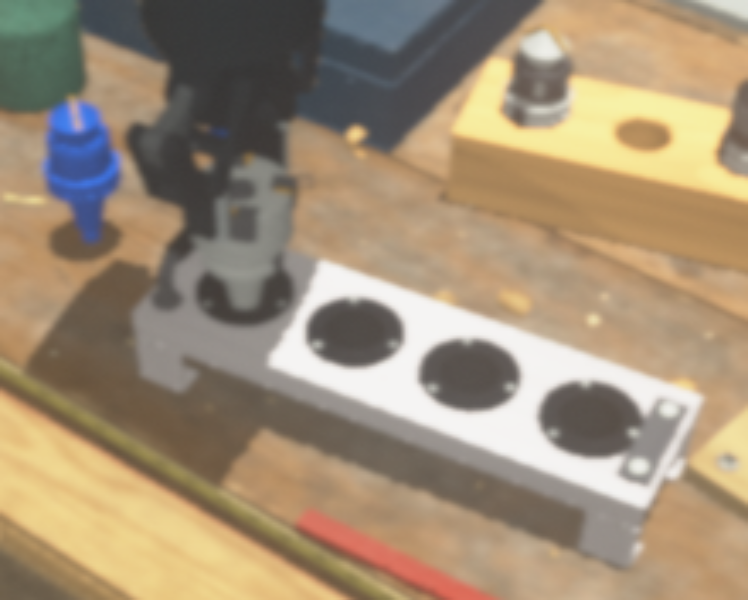

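Call:
step_arm([
  [4.0,0,0,0.6,0,0,0],
  [4.0,0,0,0.5,0,0,0],
  [4.0,0,0,0.4,0,0,0],
  [4.0,0,0,0.3,0,0,0],
  [4.0,0,0,0.2,0,0,0],
  [4.0,0,0,0,0,0,0],
])

```text
time: 11.38
eef_pos: [0.4265, 0.1249, 0.0868]
tcp_rot: [3.132, 0.248, -0.0]
ft_force: [-0.0, -0.4, -4.5]
width: 0.0476
```

Call:
step_arm([
  [4.0,0,0,0.15,0,0,0],
  [4.0,0,0,0.1,0,0,0],
  [4.0,0,0,0,0,0,0],
])

```text
time: 11.75
eef_pos: [0.4266, 0.1249, 0.0844]
tcp_rot: [3.132, 0.248, 0.0]
ft_force: [2.0, -1.1, -4.0]
width: 0.0474
```

Call:
step_arm([
  [4.0,0,0,0.1,0,0,0],
  [4.0,0,0,0,0,0,0],
])

```text
time: 12.0
eef_pos: [0.4265, 0.125, 0.0833]
tcp_rot: [3.132, 0.248, -0.0]
ft_force: [0.3, -1.5, -3.5]
width: 0.0478
```

Call:
step_arm([
  [4.0,0,0,0.1,0,0,0],
  [4.0,0,0,0,0,0,0],
])

```text
time: 12.25
eef_pos: [0.4266, 0.125, 0.0824]
tcp_rot: [3.132, 0.248, -0.0]
ft_force: [1.4, -2.1, -3.5]
width: 0.0474
```

Call:
step_arm([
  [4.0,0,0,0.08,0,0,0],
  [4.0,0,0,0,0,0,0],
])

```text
time: 12.5
eef_pos: [0.4265, 0.125, 0.0815]
tcp_rot: [3.132, 0.248, -0.0]
ft_force: [1.0, -2.1, -3.5]
width: 0.0478
```

Call:
step_arm([
  [4.0,0,0,0.08,0,0,0],
  [4.0,0,0,0,0,0,0],
])

```text
time: 12.75
eef_pos: [0.4265, 0.125, 0.0807]
tcp_rot: [3.132, 0.248, -0.0]
ft_force: [0.0, -2.7, -2.7]
width: 0.0472
```

Call:
step_arm([
  [4.0,0,0.06,0,0,0,0],
  [4.0,0,0,0.08,0,0,0],
  [4.0,0,0,0,0,0,0],
])

```text
time: 13.12
eef_pos: [0.4265, 0.1245, 0.0799]
tcp_rot: [-3.132, -0.248, 0.0]
ft_force: [0.3, -0.8, -3.3]
width: 0.0474
```

Call:
step_arm([
  [4.0,0,0,0.08,0,0,0],
  [4.0,0,0,0,0,0,0],
])

```text
time: 13.38
eef_pos: [0.4266, 0.1245, 0.0797]
tcp_rot: [-3.132, -0.248, -0.0]
ft_force: [-4.2, -1.3, 8.4]
width: 0.0476
```

```bash
python3 - <<'E'
from h import *
im=optics.get_image('scene'); cv2.imwrite('pics/s7.png',cv2.resize(im[230:330,240:340],None,fx=6,fy=6,interpolation=cv2.INTER_CUBIC)[:,:,::-1])
E
```

```text
(no output)
```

View pics/s7.png

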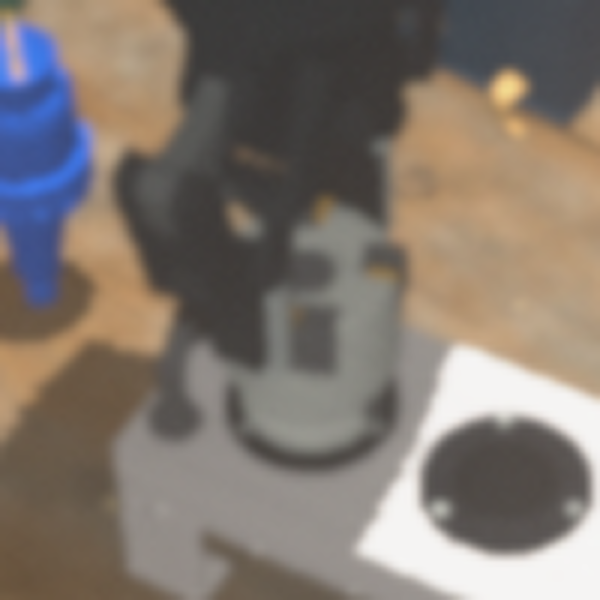

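Call:
step_arm([
  [5.3,0,0,0,0,0,0],
  [6.5,0,0,0,0,0,0],
  [8.5,0,0,0,0,0,0],
  [8.5,0,0,0,0,0,0],
  [8.5,0,0,-2,0,0,0],
  [8.5,0,0,-4,0,0,0],
  [8.5,0,0,-5,0,0,0],
  [8.5,0,0,-2,0,0,0],
])

```text
time: 14.42
eef_pos: [0.4276, 0.1246, 0.2118]
tcp_rot: [-3.131, -0.248, -0.005]
ft_force: [-0.1, -0.2, -0.2]
width: 0.0848
```

```bash
python3 g.py .6959 -.0901 .21 16.5;  python3 - <<'E'
from h import *
im=optics.get_image('wrist'); cv2.imwrite('pics/w7.png',im[:,:,::-1])
E
```

```text
t 14.57 eef [0.4276 0.1247 0.2114] sd [0.0003 0.0001 0.0012] shift [23.11 25.44  0.18] turn [-0.   -0.09 -7.43] F [-0.2  0.1  0.3] w 0.0852
```

View pics/w7.png

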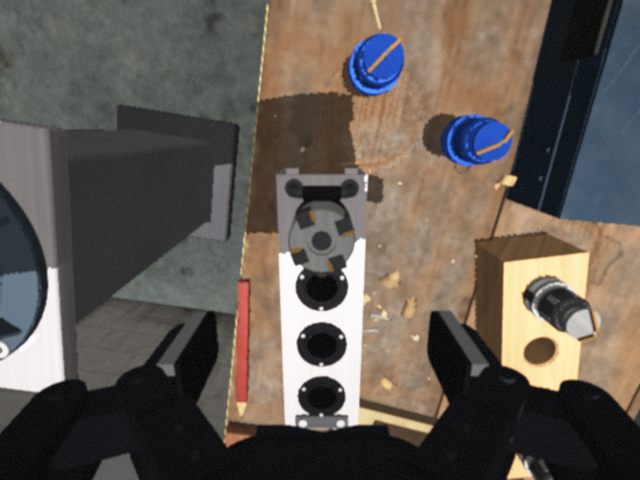

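Call:
step_arm([
  [8.5,2.9,3.18,0,0,0,0],
  [8.5,2.9,3.18,0,0,0,0],
  [8.5,2.9,3.18,0,0,0,0],
  [8.5,2.9,3.18,0,0,0,0],
  [8.5,2.9,3.18,0,0,0,0],
  [8.5,2.9,3.18,0,0,0,0],
  [8.5,2.9,3.18,0,0,0,0],
  [8.5,2.8,3.18,0,0,0,0],
])

```text
time: 15.62
eef_pos: [0.6953, -0.0914, 0.2074]
tcp_rot: [-3.131, -0.248, 0.003]
ft_force: [0.4, -0.9, 0.8]
width: 0.0851
```

Call:
step_arm([
  [8.5,0,0,0,0,0,-7.4],
  [8.5,0,0,1.5,0,0,0],
  [8.5,0,0,0.5,0,0,0],
  [8.5,0,0,0,0,0,0],
])

```text
time: 16.12
eef_pos: [0.6943, -0.0903, 0.1884]
tcp_rot: [-3.109, -0.45, 0.003]
ft_force: [0.2, 0.6, 0.2]
width: 0.0849
```

```bash
python3 g.py .6959 -.0901 .08 16.5;  python3 - <<'E'
from h import *
st=env.get_state()
im=optics.get_image('wrist'); cv2.imwrite('pics/w8.png',im[:,:,::-1])
c=cam('wrist',st); print(proj(c,[.6959,-.0901,.14]),proj(c,[.6959,-.0901,.078]))
E
```

```text
t 16.27 eef [ 0.6947 -0.0903  0.1891] sd [0.0002 0.     0.0005] shift [1.200e-01 1.000e-02 1.091e+01] turn [ 0.01 -0.03 -0.03] F [0.1 0.3 0.2] w 0.0849
[324.16464377 261.31050013] [323.73671285 234.27022912]
```

View pics/w8.png

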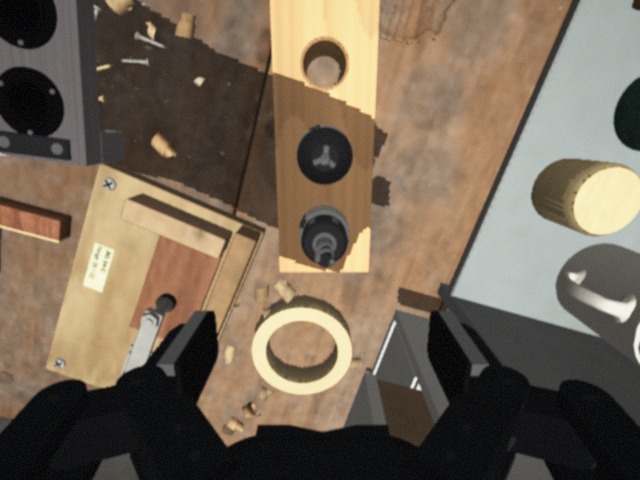

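```bash
python3 - <<'E'
from h import *
im=cv2.imread('pics/w8.png')
cv2.imwrite('pics/w8z.png',cv2.resize(im[110:290,270:380],None,fx=3.3,fy=3.3,interpolation=cv2.INTER_CUBIC))
c=cam('wrist',env.get_state())
for r in (262,264,266): print(onz(c,(r,325.),.14).round(4))
E
```

```text
[ 0.6966 -0.0904  0.14  ]
[ 0.697  -0.0917  0.14  ]
[ 0.6973 -0.0929  0.14  ]
```

View pics/w8z.png

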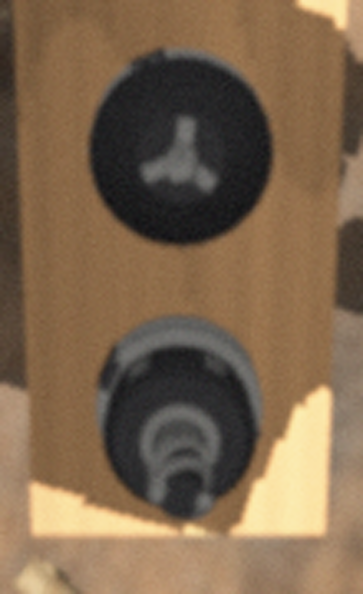

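```bash
python3 - <<'E'
from h import *
c=cam('wrist',env.get_state())
print('tip',onz(c,(258.5,325.5),.14).round(4),'nut',onz(c,(240.3,324.7),.104).round(4))
print('chuck drill',onz(c,(157,325),.148).round(4),'sleeve',onz(c,(110+147/3.3,270+181/3.3),.114).round(4))
E
```

```text
tip [ 0.6962 -0.0881  0.14  ] nut [ 0.6957 -0.0872  0.104 ]
chuck drill [ 0.6781 -0.0287  0.148 ] sleeve [ 0.6785 -0.0294  0.114 ]
```

Call:
step_arm([
  [8.5,0.15,-0.15,2,0,0,0],
  [8.5,0,0,3,0,0,0],
  [8.5,0,0,3,0,0,0],
  [8.5,0,0,1.6,0,0,0],
  [8.5,0,0,0.9,0,0,0],
  [8.5,0,0,0.5,0,0,0],
  [8.5,0,0,0,0,0,0],
])

```text
time: 17.2
eef_pos: [0.6961, -0.0886, 0.0796]
tcp_rot: [3.109, 0.45, 0.001]
ft_force: [-0.7, 1.2, -0.4]
width: 0.0849
```

Call:
step_arm([
  [5.0,0,0,0,0,0,0],
  [4.0,0,0,0,0,0,0],
  [3.0,0,0,0,0,0,0],
  [2.5,0,0,0,0,0,0],
  [2.5,0,0,0,0,0,0],
  [2.5,0,0,0,0,0,0],
  [2.5,0,0,0,0,0,0],
])

```text
time: 18.08
eef_pos: [0.6959, -0.0887, 0.08]
tcp_rot: [3.109, 0.45, 0.001]
ft_force: [-3.9, 0.3, 8.7]
width: 0.0288
```

```bash
python3 - <<'E'
from h import *
im=optics.get_image('wrist'); cv2.imwrite('pics/w9.png',im[:,:,::-1])
im=optics.get_image('scene'); cv2.imwrite('pics/s9.png',cv2.resize(im[200:300,420:520],None,fx=6,fy=6,interpolation=cv2.INTER_CUBIC)[:,:,::-1])
st=env.get_state();print(st['width'],st['ft_force'])
E
```

```text
0.028995761227744204 [-4.02232273  0.62392202  7.9439045 ]
```

View pics/w9.png

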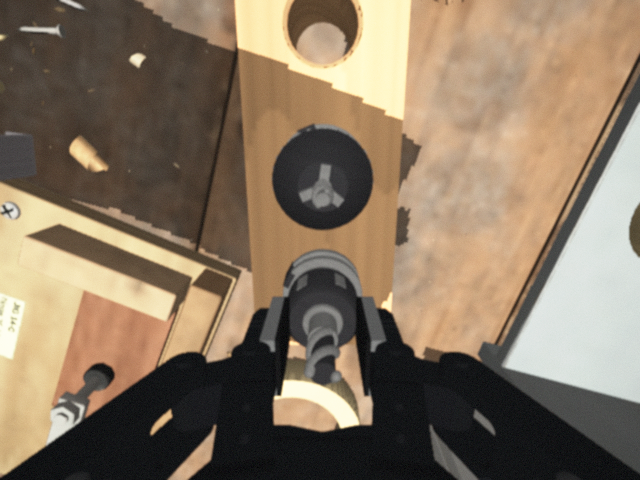

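View pics/s9.png

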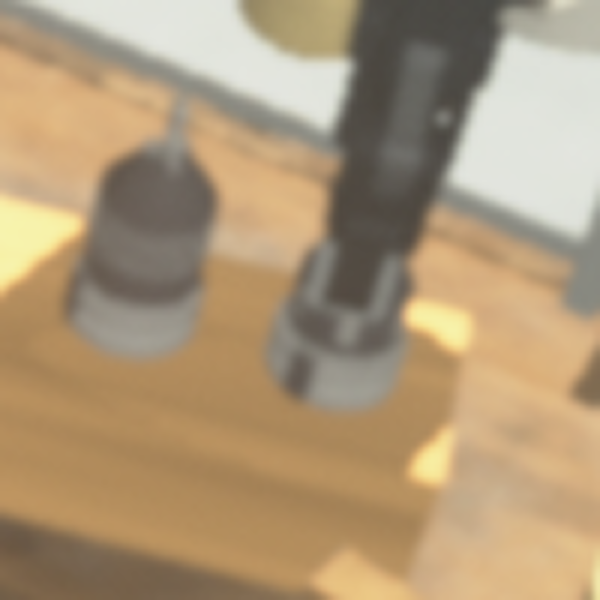

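Call:
step_arm([
  [2.5,0,0,-0.2,0,0,0],
  [2.5,0,0,-0.6,0,0,0],
  [2.5,0,0,-1.5,0,0,0],
  [2.5,0,0,-2.5,0,0,0],
  [2.5,0,0,-3,0,0,0],
  [2.5,0,0,-3,0,0,0],
  [2.5,0,0,-1.5,0,0,0],
  [2.5,0,0,0,0,0,0],
])

```text
time: 19.18
eef_pos: [0.6966, -0.0886, 0.204]
tcp_rot: [3.109, 0.45, 0.004]
ft_force: [0.7, -0.9, -0.3]
width: 0.0247
```

```bash
python3 g.py .4358 .0636 .205 9.06;  python3 - <<'E'
from h import *
im=optics.get_image('wrist'); cv2.imwrite('pics/w10.png',im[:,:,::-1])
im=optics.get_image('scene'); cv2.imwrite('pics/s10.png',cv2.resize(im[140:300,400:520],None,fx=4,fy=3.7,interpolation=cv2.INTER_CUBIC)[:,:,::-1])
E
```

```text
t 19.32 eef [ 0.6961 -0.0886  0.2025] sd [0.0004 0.     0.001 ] shift [-20.65 -21.97  -0.22] turn [-0.02  0.05  7.41] F [-0.1 -0.4 -0.3] w 0.0249
```

View pics/w10.png

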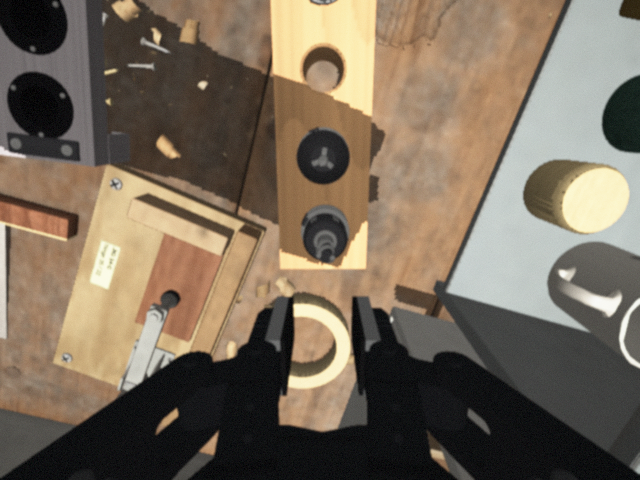

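View pics/s10.png

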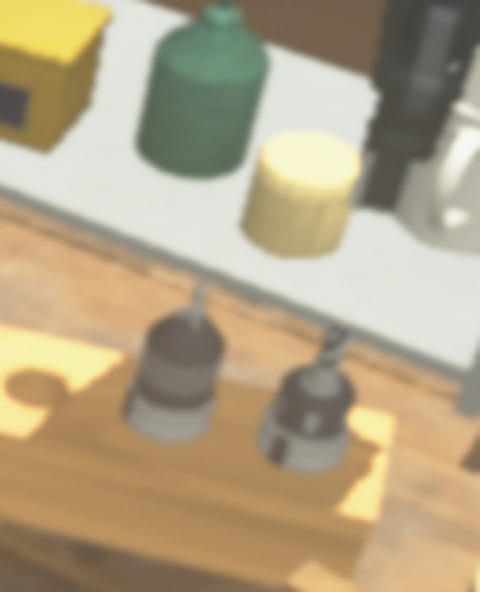

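```bash
python3 - <<'E'
from h import *
im=cv2.imread('pics/w9.png')
cv2.imwrite('pics/w9z.png',cv2.resize(im[230:430,210:430],None,fx=3,fy=3,interpolation=cv2.INTER_CUBIC))
c=optics.calibration('wrist'); H=np.linalg.inv(np.array(c['hand_eye']))
for p in [(0,0,0),(0,0,-.0187),(0,0,-.03),(0,0,-.06),(.017,0,-.0187),(.017,.011,0),(.017,-.011,0)]:
  q=(H@np.array([*p,1]))[:3]; print(p,(c['fx']*q[0]/q[2]+c['cx']).round(1),(c['fy']*q[1]/q[2]+c['cy']).round(1))
E
```

```text
(0, 0, 0) 322.7 295.8
(0, 0, -0.0187) 322.7 314.0
(0, 0, -0.03) 322.7 327.0
(0, 0, -0.06) 322.9 372.8
(0.017, 0, -0.0187) 360.9 314.0
(0.017, 0.011, 0) 356.4 315.7
(0.017, -0.011, 0) 357.7 275.1
```

View pics/w9z.png

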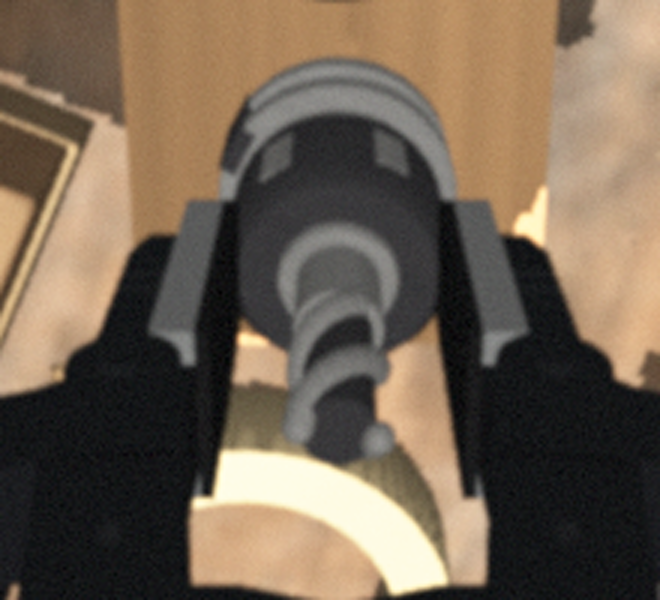

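```bash
python3 - <<'E'
from h import *
c=optics.calibration('wrist'); H=np.linalg.inv(np.array(c['hand_eye']))
for y in (-.011,0,.011):
 for z in (0,-.01,-.015,-.02,-.025,-.03,-.035,-.04,-.05):
  q=(H@np.array([.018,y,z,1]))[:3]; print(y,z,(c['fx']*q[0]/q[2]+c['cx']).round(1),(c['fy']*q[1]/q[2]+c['cy']).round(1))
E
```

```text
-0.011 0 359.8 275.1
-0.011 -0.01 361.9 283.3
-0.011 -0.015 363.1 287.8
-0.011 -0.02 364.3 292.6
-0.011 -0.025 365.7 297.7
-0.011 -0.03 367.1 303.0
-0.011 -0.035 368.5 308.8
-0.011 -0.04 370.1 314.9
-0.011 -0.05 373.7 328.6
0 0 359.1 295.8
0 -0.01 361.2 305.0
0 -0.015 362.3 310.1
0 -0.02 363.5 315.4
0 -0.025 364.7 321.0
0 -0.03 366.1 327.0
0 -0.035 367.5 333.4
0 -0.04 369.0 340.3
0 -0.05 372.4 355.4
0.011 0 358.4 315.7
0.011 -0.01 360.4 325.9
0.011 -0.015 361.5 331.4
0.011 -0.02 362.6 337.2
0.011 -0.025 363.8 343.4
0.011 -0.03 365.1 350.0
0.011 -0.035 366.5 357.0
0.011 -0.04 367.9 364.4
0.011 -0.05 371.2 380.9
```

```bash
python3 - <<'E'
from h import *
im=cv2.imread('pics/w10.png')
a=im[270:450,200:450].astype(float); a=np.clip(255*(a/255)**.5,0,255).astype(np.uint8)
cv2.imwrite('pics/w10z.png',cv2.resize(a,None,fx=3.2,fy=3.2,interpolation=cv2.INTER_CUBIC))
E
```

```text
(no output)
```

View pics/w10z.png

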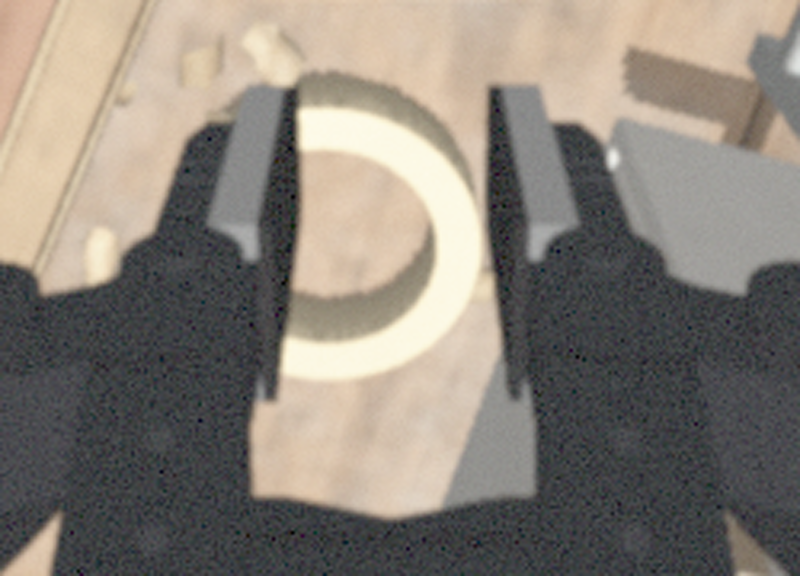

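```bash
python3 - <<'E'
from h import *
S=cam('scene')
for z in (.11,.12,.13,.14,.15): print(z,proj(S,[.6613-.048*.96,.0298-.048*.28,z]), proj(S,[.6613,.0298,z]))
print(proj(S,[.6613,.0298,.062]))
# s10: finger tip, TCP .2025
for z in (.2,.21,.22,.23,.24): print(z,proj(S,[.6961-.015*.96,-.0886-.015*.28,z]))
print(env.grip_depth, [a for a in dir(env) if a[0]!='_'])
E
```

```text
0.11 [404.99433139 240.51185253] [411.11001738 223.81781967]
0.12 [405.69656406 236.36921053] [411.8315531  219.70217482]
0.13 [406.40946294 232.16364592] [412.56365297 215.52627195]
0.14 [407.13327291 227.89371413] [413.30655072 211.28877792]
0.15 [407.8682464  223.55792602] [414.06048702 206.98831998]
[407.78672581 242.77389835]
0.2 [489.9557789  206.15744922]
0.21 [491.4067708  201.40054994]
0.22 [492.88159556 196.56551758]
0.23 [494.38084522 191.65041116]
0.24 [495.90513161 186.6532249 ]
0.0187 ['IKError', 'finish_job', 'get_state', 'grip_depth']
```

```bash
python3 - <<'E'
from h import *
c=optics.calibration('wrist'); H=np.linalg.inv(np.array(c['hand_eye']))
for y in (-.0425,-.038,-.02,0):
 print(y,[( z,(c['fy']*q[1]/q[2]+c['cy']).round(0)) for z in (-.06,-.07,-.08,-.09,-.1,-.11,-.12) for q in [(H@np.array([0,y,z,1]))[:3]]])
im=cv2.imread('pics/s9.png'); 
S=cam('scene')
for z in (.09,.1,.11,.12): print(z,proj(S,[.6961-.017*.96,-.0886-.017*.28,z]))
E
```

```text
-0.0425 [(-0.06, np.float64(253.0)), (-0.07, np.float64(265.0)), (-0.08, np.float64(279.0)), (-0.09, np.float64(297.0)), (-0.1, np.float64(319.0)), (-0.11, np.float64(347.0)), (-0.12, np.float64(387.0))]
-0.038 [(-0.06, np.float64(267.0)), (-0.07, np.float64(280.0)), (-0.08, np.float64(296.0)), (-0.09, np.float64(315.0)), (-0.1, np.float64(339.0)), (-0.11, np.float64(370.0)), (-0.12, np.float64(412.0))]
-0.02 [(-0.06, np.float64(320.0)), (-0.07, np.float64(337.0)), (-0.08, np.float64(357.0)), (-0.09, np.float64(381.0)), (-0.1, np.float64(412.0)), (-0.11, np.float64(451.0)), (-0.12, np.float64(502.0))]
0 [(-0.06, np.float64(373.0)), (-0.07, np.float64(393.0)), (-0.08, np.float64(417.0)), (-0.09, np.float64(447.0)), (-0.1, np.float64(482.0)), (-0.11, np.float64(527.0)), (-0.12, np.float64(584.0))]
0.09 [475.26105507 254.56079341]
0.1 [476.48474785 250.55077729]
0.11 [477.72690327 246.48025944]
0.12 [478.98794236 242.34786023]
```

```bash
python3 - <<'E'
from h import *
c=cam('wrist',env.get_state())
im=cv2.imread('pics/w10.png')
cv2.imwrite('pics/w10y.png',cv2.resize(im[190:280,280:380],None,fx=6,fy=6,interpolation=cv2.INTER_CUBIC))
for X in ([.6962,-.0885,.14],[.6962,-.0885,.104],[.6962,-.0885,.062]): print(proj(c,X))
E
```

```text
[323.71795378 255.50348643]
[323.59236674 239.78852746]
[323.48067632 225.81248066]
```

View pics/w10y.png

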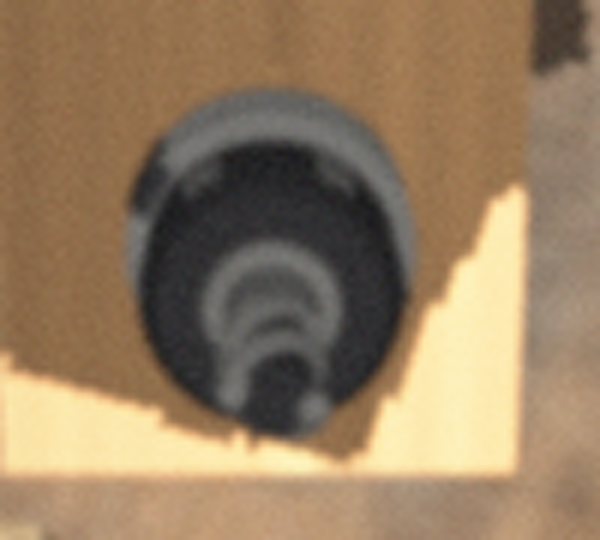

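Call:
step_arm([
  [8.5,0.1,0,0,0,0,0],
  [8.5,0,0,0,0,0,0],
  [8.5,0,0,3.5,0,0,0],
  [8.5,0,0,3.5,0,0,0],
  [8.5,0,0,3.5,0,0,0],
  [8.5,0,0,2.0,0,0,0],
  [8.5,0,0,1.0,0,0,0],
  [8.5,0,0,0.5,0,0,0],
])

```text
time: 20.42
eef_pos: [0.6969, -0.0883, 0.0622]
tcp_rot: [3.109, 0.45, 0.0]
ft_force: [-0.4, 0.5, 1.2]
width: 0.0849
```

Call:
step_arm([
  [6.0,0,0,0,0,0,0],
  [4.5,0,0,0,0,0,0],
  [3.5,0,0,0,0,0,0],
  [2.5,0,0,0,0,0,0],
  [2.5,0,0,0,0,0,0],
  [2.5,0,0,0,0,0,0],
  [2.5,0,0,0,0,0,0],
])

```text
time: 21.3
eef_pos: [0.6973, -0.0883, 0.0631]
tcp_rot: [3.109, 0.45, 0.002]
ft_force: [-0.1, -0.3, 5.3]
width: 0.0317
```

```bash
python3 - <<'E'
from h import *
im=optics.get_image('wrist'); cv2.imwrite('pics/w11.png',im[:,:,::-1])
E
```

```text
(no output)
```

View pics/w11.png

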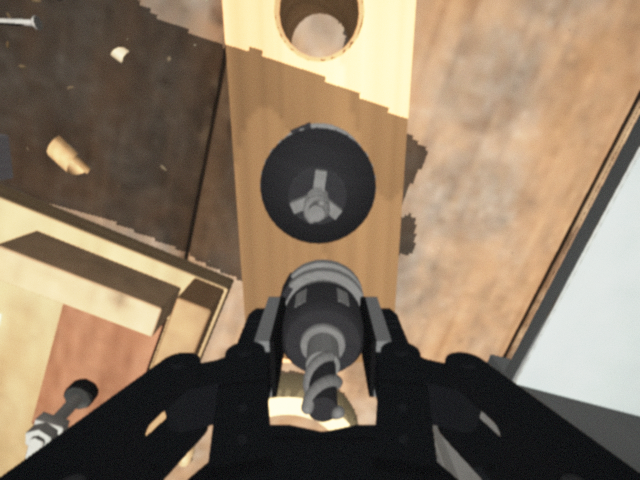

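Call:
step_arm([
  [2.5,0,0,-0.3,0,0,0],
  [2.5,0,0,-0.8,0,0,0],
  [2.5,0,0,-2,0,0,0],
  [2.5,0,0,-3,0,0,0],
  [2.5,0,0,-3,0,0,0],
  [2.5,0,0,-3,0,0,0],
  [2.5,0,0,-1.4,0,0,0],
  [2.5,0,0,0,0,0,0],
])

```text
time: 22.35
eef_pos: [0.6974, -0.0884, 0.1985]
tcp_rot: [3.109, 0.45, 0.003]
ft_force: [0.1, 0.3, -3.7]
width: 0.032
```

```bash
python3 g.py .4360 .0636 .195 9.06;  python3 - <<'E'
from h import *
im=optics.get_image('wrist'); cv2.imwrite('pics/w12.png',im[:,:,::-1])
E
```

```text
t 22.5 eef [ 0.6969 -0.0883  0.1971] sd [0.0004 0.0001 0.0008] shift [-20.71 -21.96   0.25] turn [-0.03  0.07  7.4 ] F [-0.2  0.2 -4. ] w 0.0322
```

View pics/w12.png

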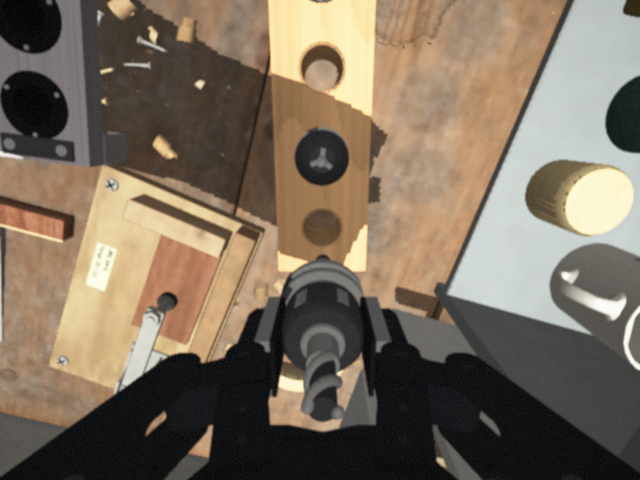

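Call:
step_arm([
  [2.5,-2,-2.1,0,0,0,0],
  [2.5,-2.8,-2.98,0,0,0,0],
  [2.5,-2.8,-2.98,0,0,0,0],
  [2.5,-2.8,-2.98,0,0,0,0],
  [2.5,-2.8,-2.98,0,0,0,0],
  [2.5,-2.8,-2.98,0,0,0,0],
  [2.5,-2.8,-2.98,0,0,0,0],
  [2.5,-1.9,-1.98,0,0,0,0],
])

```text
time: 23.55
eef_pos: [0.4341, 0.0642, 0.1968]
tcp_rot: [-3.109, -0.451, 0.001]
ft_force: [0.8, -1.2, -3.2]
width: 0.032
```

Call:
step_arm([
  [2.5,0,0,0,0,0,3.7],
  [2.5,0,0,0,0,0,3.7],
  [2.5,0,0,1,0,0,0],
  [2.5,0,0,0,0,0,0],
])

```text
time: 24.05
eef_pos: [0.4353, 0.0635, 0.186]
tcp_rot: [3.131, 0.25, -0.003]
ft_force: [-0.1, -0.3, -3.8]
width: 0.0321
```

```bash
python3 g.py .4362 .0633 .0625 9.06;  python3 - <<'E'
from h import *
st=env.get_state()
im=optics.get_image('wrist'); cv2.imwrite('pics/w13.png',im[:,:,::-1])
cv2.imwrite('pics/w13z.png',cv2.resize(im[130:330,240:410,::-1],None,fx=3,fy=3,interpolation=cv2.INTER_CUBIC))
c=cam('wrist',st)
for P in ((.4362,.0633),(.4456,.0022),(.4264,.1246)): print(proj(c,[*P,.062]))
E
```

```text
t 24.2 eef [0.4356 0.0635 0.1866] sd [0.0003 0.     0.0004] shift [ 0.06  0.03 12.41] turn [-0.    0.02  0.04] F [ 0.1  0.1 -3.6] w 0.0314
[322.97659937 230.18012541]
[322.47711185 298.64474212]
[323.07086953 152.32727729]
```

View pics/w13z.png

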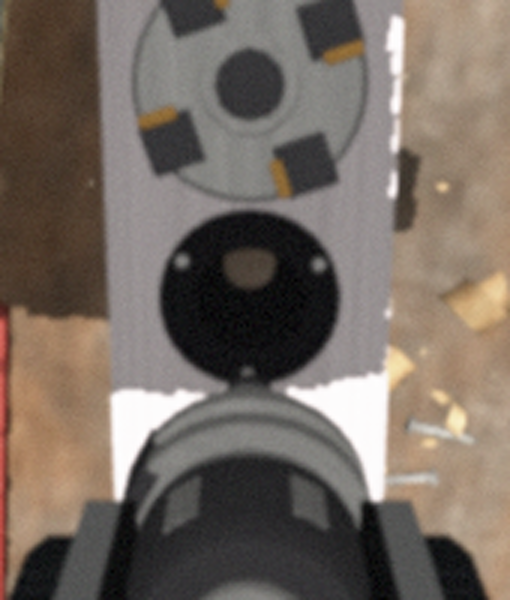

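Call:
step_arm([
  [2.5,0.07,0,2,0,0,0],
  [2.5,0,0,2.5,0,0,0],
  [2.5,0,0,1.5,0,0,0],
  [2.5,0,0,1.0,0,0,0],
  [2.5,0,0,1.0,0,0,0],
  [2.5,0,0,1.0,0,0,0],
  [2.5,0,0,1.0,0,0,0],
  [2.5,0,0,0,0,0,0],
])

```text
time: 25.25
eef_pos: [0.4363, 0.0637, 0.0866]
tcp_rot: [3.132, 0.248, -0.002]
ft_force: [-0.0, 0.8, -3.7]
width: 0.0319
```

Call:
step_arm([
  [2.5,0,0,0.6,0,0,0],
  [2.5,0,0,0.5,0,0,0],
  [2.5,0,0,0.4,0,0,0],
  [2.5,0,0,0.3,0,0,0],
  [2.5,0,0,0,0,0,0],
])

```text
time: 25.88
eef_pos: [0.4366, 0.0637, 0.069]
tcp_rot: [3.132, 0.248, -0.0]
ft_force: [-0.1, 0.5, -3.4]
width: 0.032
```

Call:
step_arm([
  [2.5,0,0,0.15,0,0,0],
  [2.5,0,0,0.15,0,0,0],
  [2.5,0,0,0.1,0,0,0],
  [2.5,0,0,0,0,0,0],
])

```text
time: 26.38
eef_pos: [0.4367, 0.0637, 0.0652]
tcp_rot: [3.132, 0.248, -0.0]
ft_force: [-0.1, 1.3, -3.9]
width: 0.0317
```

Call:
step_arm([
  [2.5,0,0,0.1,0,0,0],
  [2.5,0,0,0,0,0,0],
])

```text
time: 26.62
eef_pos: [0.4367, 0.0637, 0.0642]
tcp_rot: [-3.132, -0.248, 0.0]
ft_force: [0.9, 0.1, -3.1]
width: 0.0319
```

Call:
step_arm([
  [2.5,0,0,0.08,0,0,0],
  [2.5,0,0,0,0,0,0],
])

```text
time: 26.88
eef_pos: [0.4367, 0.0637, 0.0634]
tcp_rot: [3.132, 0.248, -0.0]
ft_force: [-0.3, 0.8, -2.9]
width: 0.0318
```

Call:
step_arm([
  [2.5,0,0,0.08,0,0,0],
  [2.5,0,0,0,0,0,0],
])

```text
time: 27.12
eef_pos: [0.4368, 0.0638, 0.063]
tcp_rot: [-3.132, -0.248, -0.001]
ft_force: [-3.7, -0.4, 6.8]
width: 0.0318
```

Call:
step_arm([
  [2.5,0,0,0.08,0,0,0],
  [2.5,0,0,0,0,0,0],
])

```text
time: 27.38
eef_pos: [0.437, 0.0638, 0.0629]
tcp_rot: [-3.132, -0.248, -0.002]
ft_force: [-9.0, -1.6, 22.6]
width: 0.0319
```

Call:
step_arm([
  [2.5,0,0,-0.09,0,0,0],
  [3.8,0,0,0,0,0,0],
  [5,0,0,0,0,0,0],
  [8.5,0,0,0,0,0,0],
  [8.5,0,0,0,0,0,0],
  [8.5,0,0,-3,0,0,0],
  [8.5,0,0,-5,0,0,0],
  [8.5,0,0,-5,0,0,0],
])

```text
time: 28.38
eef_pos: [0.4364, 0.0637, 0.1942]
tcp_rot: [3.132, 0.248, -0.001]
ft_force: [1.1, -0.2, 0.7]
width: 0.085
```

```bash
python3 g.py .6784 -.0293 .195 16.5;  python3 - <<'E'
from h import *
im=optics.get_image('wrist'); cv2.imwrite('pics/w14.png',im[:,:,::-1])
E
```

```text
t 28.52 eef [0.4381 0.0639 0.1966] sd [0.001  0.0002 0.0024] shift [22.26 12.99  0.26] turn [ 0.02 -0.24 -7.44] F [ 0.1 -0.1  1.7] w 0.085
```

View pics/w14.png

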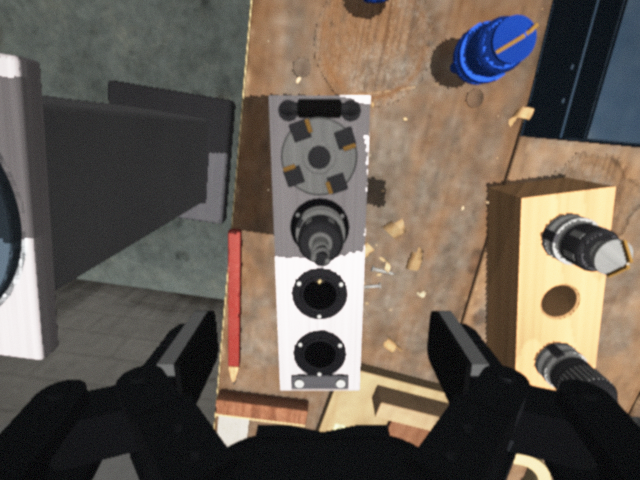

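Call:
step_arm([
  [8.5,3.2,1.87,0,0,0,0],
  [8.5,3.2,1.87,0,0,0,0],
  [8.5,3.2,1.87,0,0,0,0],
  [8.5,3.2,1.87,0,0,0,0],
  [8.5,3.2,1.87,0,0,0,0],
  [8.5,3.2,1.87,0,0,0,0],
  [8.5,3.0,1.78,0,0,0,0],
  [8.5,0,0,0,0,0,-7.4],
])

```text
time: 29.58
eef_pos: [0.6772, -0.0306, 0.1893]
tcp_rot: [-3.108, -0.452, 0.006]
ft_force: [-0.1, 0.0, 0.2]
width: 0.0852
```

Call:
step_arm([
  [8.5,0,0,0,0,0,0],
  [8.5,0,0,0,0,0,0],
])

```text
time: 29.82
eef_pos: [0.6759, -0.0295, 0.1921]
tcp_rot: [-3.11, -0.446, 0.002]
ft_force: [-0.8, 0.8, 0.5]
width: 0.0849
```

```bash
python3 g.py .6784 -.0293 .067 16.5;  python3 - <<'E'
from h import *
st=env.get_state()
im=optics.get_image('wrist'); cv2.imwrite('pics/w15.png',im[:,:,::-1])
cv2.imwrite('pics/w15z.png',cv2.resize(im[60:300,260:390,::-1],None,fx=3,fy=2.5,interpolation=cv2.INTER_CUBIC))
c=cam('wrist',st)
for X in ([.6784,-.0293,.148],[.6784,-.0293,.114],[.6784,-.0293,.062]): print(proj(c,X))
E
```

```text
t 29.98 eef [ 0.6761 -0.0295  0.1925] sd [0.0001 0.     0.0003] shift [ 0.23  0.05 12.55] turn [ 0.  -0.  -0.1] F [-0.6  0.2  0.5] w 0.0848
[326.12802939 264.66550324]
[325.63477619 247.61125658]
[325.08328996 228.54360127]
```

View pics/w15.png

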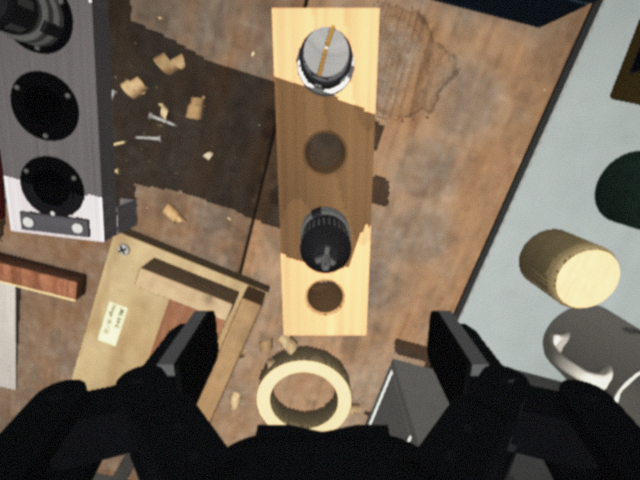

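Call:
step_arm([
  [8.5,0.23,-0.05,2,0,0,0],
  [8.5,0,0,3,0,0,0],
  [8.5,0,0,3,0,0,0],
  [8.5,0,0,2.5,0,0,0],
  [8.5,0,0,1.4,0,0,0],
  [8.5,0,0,0.6,0,0,0],
  [8.5,0,0,0,0,0,0],
  [6.0,0,0,0,0,0,0],
])

```text
time: 31.02
eef_pos: [0.6791, -0.0285, 0.0687]
tcp_rot: [3.109, 0.45, 0.002]
ft_force: [-0.7, -0.2, 0.2]
width: 0.0692
```

Call:
step_arm([
  [4.5,0,0,0,0,0,0],
  [3.5,0,0,0,0,0,0],
  [2.8,0,0,0,0,0,0],
  [2.8,0,0,0,0,0,0],
  [2.8,0,0,0,0,0,0],
  [2.8,0,0,0,0,0,0],
])

```text
time: 31.78
eef_pos: [0.6787, -0.0286, 0.0684]
tcp_rot: [3.109, 0.45, 0.001]
ft_force: [-2.1, 0.3, 5.6]
width: 0.0345
```

Call:
step_arm([
  [2.8,0,0,-0.3,0,0,0],
  [2.8,0,0,-0.8,0,0,0],
  [2.8,0,0,-2,0,0,0],
  [2.8,0,0,-3,0,0,0],
  [2.8,0,0,-3,0,0,0],
  [2.8,0,0,-2.5,0,0,0],
  [2.8,0,0,-1.4,0,0,0],
  [2.8,0,0,0,0,0,0],
])

```text
time: 32.78
eef_pos: [0.6791, -0.0285, 0.1989]
tcp_rot: [3.109, 0.45, 0.003]
ft_force: [0.1, -0.5, -3.3]
width: 0.034
```

```bash
python3 g.py .4458 .0022 .20 9.06;  python3 - <<'E'
from h import *
im=optics.get_image('wrist'); cv2.imwrite('pics/w16.png',im[:,:,::-1])
E
```

```text
t 32.92 eef [ 0.6786 -0.0285  0.1977] sd [0.0003 0.     0.0008] shift [-21.45  -9.54  -0.2 ] turn [-0.02  0.06  7.4 ] F [-0.3 -0.5 -3.8] w 0.0336
```

View pics/w16.png

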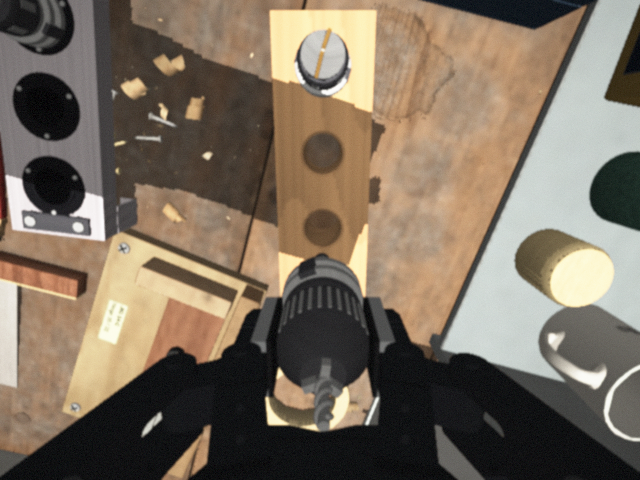

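Call:
step_arm([
  [2.8,-2,-0.9,0,0,0,0],
  [2.8,-3.2,-1.42,0,0,0,0],
  [2.8,-3.5,-1.57,0,0,0,0],
  [2.8,-3.5,-1.57,0,0,0,0],
  [2.8,-3.5,-1.57,0,0,0,0],
  [2.8,-3.5,-1.57,0,0,0,0],
  [2.8,-2.2,-0.99,0,0,0,0],
  [2.8,0,0,0,0,0,3.7],
])

```text
time: 33.98
eef_pos: [0.4443, 0.0029, 0.1976]
tcp_rot: [-3.122, -0.348, 0.001]
ft_force: [0.1, 0.8, -3.3]
width: 0.0342
```

Call:
step_arm([
  [2.8,0,0,0,0,0,3.7],
  [2.8,0,0,0.5,0,0,0],
  [2.8,0,0,0,0,0,0],
])

```text
time: 34.35
eef_pos: [0.4457, 0.0028, 0.192]
tcp_rot: [-3.132, -0.251, 0.002]
ft_force: [-0.3, 0.3, -2.4]
width: 0.0342
```

```bash
python3 g.py .4464 .0024 .0688 9.06;  python3 - <<'E'
from h import *
st=env.get_state()
im=optics.get_image('wrist'); cv2.imwrite('pics/w17.png',im[:,:,::-1])
cv2.imwrite('pics/w17z.png',cv2.resize(im[130:330,240:410,::-1],None,fx=3,fy=3,interpolation=cv2.INTER_CUBIC))
c=cam('wrist',st)
print(proj(c,[.4464,.0024,.062]))
E
```

```text
t 34.5 eef [0.4459 0.0028 0.1923] sd [0.0001 0.     0.0002] shift [ 0.05  0.05 12.35] turn [-0.    0.02  0.05] F [-0.  -0.1 -2.9] w 0.0343
[323.10020521 228.60034907]
```

View pics/w17z.png

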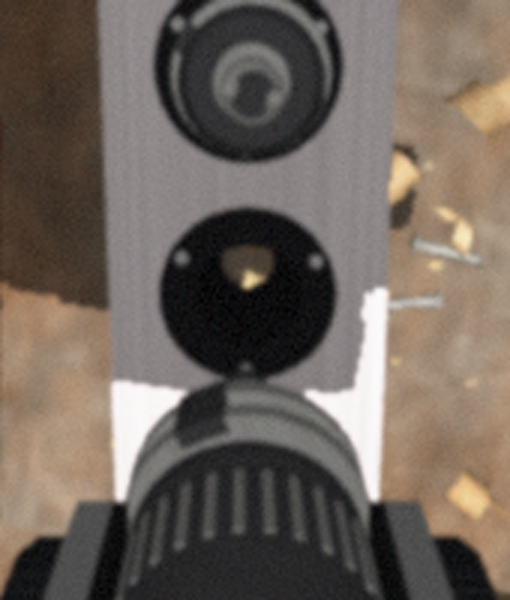

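Call:
step_arm([
  [2.8,0.03,0.02,2,0,0,0],
  [2.8,0,0,2.5,0,0,0],
  [2.8,0,0,1.5,0,0,0],
  [2.8,0,0,1.0,0,0,0],
  [2.8,0,0,1.0,0,0,0],
  [2.8,0,0,1.0,0,0,0],
  [2.8,0,0,1.0,0,0,0],
  [2.8,0,0,0,0,0,0],
])

```text
time: 35.55
eef_pos: [0.446, 0.0026, 0.092]
tcp_rot: [-3.132, -0.248, 0.002]
ft_force: [-0.5, -0.4, -3.8]
width: 0.0343
```

Call:
step_arm([
  [2.8,0,0,0.6,0,0,0],
  [2.8,0,0,0.5,0,0,0],
  [2.8,0,0,0.4,0,0,0],
  [2.8,0,0,0.3,0,0,0],
  [2.8,0,0,0,0,0,0],
])

```text
time: 36.17
eef_pos: [0.4463, 0.0026, 0.0745]
tcp_rot: [3.132, 0.248, -0.001]
ft_force: [-1.2, 0.0, -3.0]
width: 0.0342
```

Call:
step_arm([
  [2.8,0,0,0.15,0,0,0],
  [2.8,0,0,0.1,0,0,0],
  [2.8,0,0,0,0,0,0],
])

```text
time: 36.55
eef_pos: [0.4464, 0.0027, 0.0722]
tcp_rot: [-3.132, -0.248, -0.0]
ft_force: [0.6, -0.6, -3.1]
width: 0.0346
```

Call:
step_arm([
  [2.8,0,0,0.1,0,0,0],
  [2.8,0,0,0.1,0,0,0],
  [2.8,0,0,0,0,0,0],
])

```text
time: 36.92
eef_pos: [0.4464, 0.0026, 0.0701]
tcp_rot: [-3.132, -0.248, 0.0]
ft_force: [-0.6, 0.4, -3.6]
width: 0.0343
```

Call:
step_arm([
  [2.8,0,0,0.08,0,0,0],
  [2.8,0,0,0,0,0,0],
])

```text
time: 37.17
eef_pos: [0.4464, 0.0026, 0.0693]
tcp_rot: [3.132, 0.248, -0.0]
ft_force: [0.4, 0.6, -3.0]
width: 0.0339
```

Call:
step_arm([
  [2.8,0,0,0.06,0,0,0],
  [2.8,0,0,0,0,0,0],
])

```text
time: 37.42
eef_pos: [0.4464, 0.0026, 0.0688]
tcp_rot: [3.132, 0.248, -0.0]
ft_force: [0.4, -0.1, -3.7]
width: 0.0343
```

Call:
step_arm([
  [2.8,0,0,0.06,0,0,0],
  [2.8,0,0,0,0,0,0],
])

```text
time: 37.67
eef_pos: [0.4465, 0.0026, 0.0684]
tcp_rot: [3.132, 0.248, 0.0]
ft_force: [-1.7, 0.2, 1.8]
width: 0.0342
```

Seated (force change about +5 N). Release and retreat.

Call:
step_arm([
  [3.8,0,0,0,0,0,0],
  [5,0,0,0,0,0,0],
  [8.5,0,0,0,0,0,0],
  [8.5,0,0,0,0,0,0],
  [8.5,0,0,-3,0,0,0],
  [8.5,0,0,-5,0,0,0],
  [8.5,0,0,-5,0,0,0],
  [8.5,0,0,0,0,0,0],
])

```text
time: 38.67
eef_pos: [0.4484, 0.0026, 0.2015]
tcp_rot: [3.131, 0.248, 0.009]
ft_force: [0.6, 0.6, -1.6]
width: 0.085
```

```bash
python3 g.py .6440 .0895 .2 16.5;  python3 - <<'E'
from h import *
im=optics.get_image('wrist'); cv2.imwrite('pics/w18.png',im[:,:,::-1])
E
```

```text
t 38.83 eef [0.4471 0.0026 0.1991] sd [0.0009 0.     0.0015] shift [20.81 -5.48 -0.1 ] turn [-0.01  0.05 -7.44] F [ 0.2  0.4 -0.8] w 0.0851
```

View pics/w18.png

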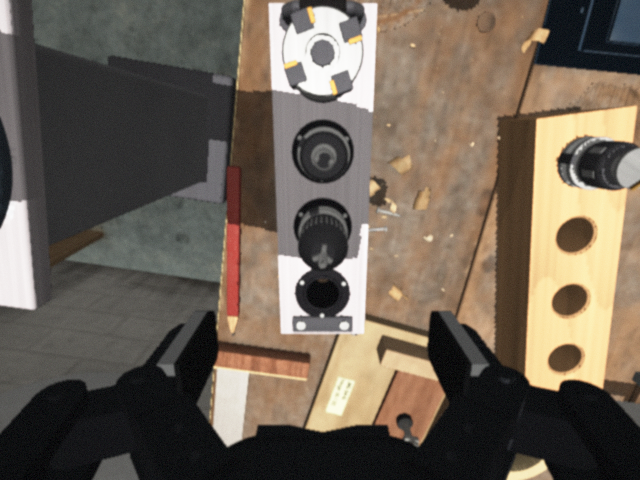

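Call:
step_arm([
  [8.5,3.5,-0.92,0,0,0,0],
  [8.5,3.5,-0.92,0,0,0,0],
  [8.5,3.5,-0.92,0,0,0,0],
  [8.5,3.5,-0.92,0,0,0,0],
  [8.5,3.5,-0.92,0,0,0,0],
  [8.5,3.3,-0.88,0,0,0,0],
  [8.5,0,0,0,0,0,-7.4],
  [8.5,0,0,0,0,0,0],
])

```text
time: 39.88
eef_pos: [0.6428, 0.0896, 0.1965]
tcp_rot: [-3.109, -0.449, 0.004]
ft_force: [0.2, -0.1, 0.4]
width: 0.0851
```

Call:
step_arm([
  [8.5,0,0,0,0,0,0],
])

```text
time: 40.0
eef_pos: [0.6428, 0.0893, 0.1977]
tcp_rot: [3.11, 0.445, -0.002]
ft_force: [-0.5, 0.4, 0.2]
width: 0.0847
```

```bash
python3 g.py .6440 .0895 .0625 16.5;  python3 - <<'E'
from h import *
st=env.get_state()
im=optics.get_image('wrist'); cv2.imwrite('pics/w19.png',im[:,:,::-1])
cv2.imwrite('pics/w19z.png',cv2.resize(im[180:280,270:380,::-1],None,fx=5,fy=5,interpolation=cv2.INTER_CUBIC))
c=cam('wrist',st)
for z in (.129,.104,.062): print(proj(c,[.6440,.0895,z]))
E
```

```text
t 40.15 eef [0.6429 0.0893 0.1981] sd [0.0001 0.     0.0002] shift [ 0.11  0.02 13.56] turn [ 0.    0.   -0.12] F [-0.  -0.1  0.2] w 0.0854
[324.11943705 251.56325667]
[323.95641581 240.86125211]
[323.73897868 226.58695723]
```

View pics/w19.png

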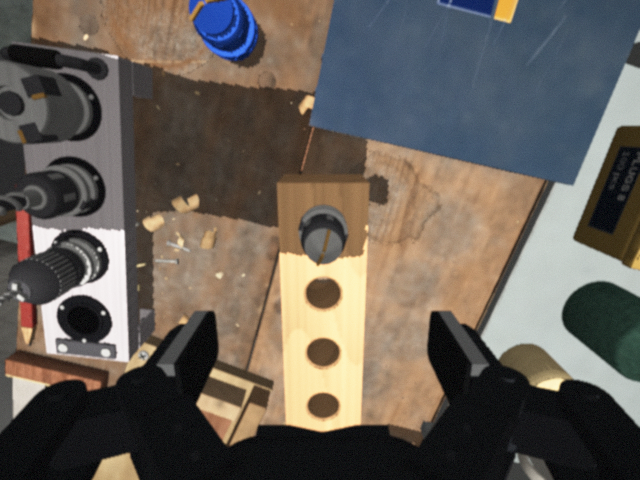

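View pics/w19z.png

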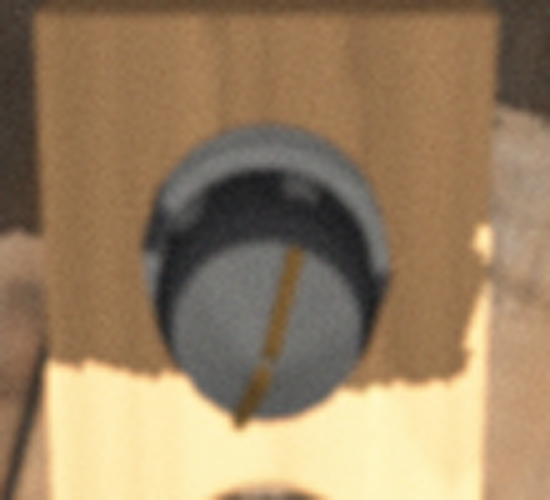

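Call:
step_arm([
  [8.5,0.1,0.02,2,0,0,0],
  [8.5,0,0,3.5,0,0,0],
  [8.5,0,0,3.5,0,0,0],
  [8.5,0,0,2.5,0,0,0],
  [8.5,0,0,1.4,0,0,0],
  [8.5,0,0,0.6,0,0,0],
  [8.5,0,0,0,0,0,0],
  [6.0,0,0,0,0,0,0],
])

```text
time: 41.2
eef_pos: [0.6448, 0.0897, 0.0642]
tcp_rot: [-3.109, -0.45, -0.002]
ft_force: [0.2, 0.6, 0.7]
width: 0.0694
```

Call:
step_arm([
  [4.5,0,0,0,0,0,0],
  [3.5,0,0,0,0,0,0],
  [2.5,0,0,0,0,0,0],
  [2.5,0,0,0,0,0,0],
  [2.5,0,0,0,0,0,0],
  [2.5,0,0,0,0,0,0],
  [2.5,0,0,0,0,0,0],
])

```text
time: 42.08
eef_pos: [0.6442, 0.0896, 0.0638]
tcp_rot: [3.109, 0.45, 0.0]
ft_force: [-4.5, -0.7, 8.0]
width: 0.0318
```

Call:
step_arm([
  [2.5,0,0,-0.3,0,0,0],
  [2.5,0,0,-0.8,0,0,0],
  [2.5,0,0,-2,0,0,0],
  [2.5,0,0,-3,0,0,0],
  [2.5,0,0,-3,0,0,0],
  [2.5,0,0,-3,0,0,0],
  [2.5,0,0,-1.4,0,0,0],
  [2.5,0,0,0,0,0,0],
])

```text
time: 43.08
eef_pos: [0.6447, 0.0897, 0.1986]
tcp_rot: [-3.109, -0.45, -0.002]
ft_force: [-0.0, 0.2, -5.3]
width: 0.0319
```

```bash
python3 g.py .456 -.0587 .225 9.06;  python3 - <<'E'
from h import *
im=optics.get_image('wrist'); cv2.imwrite('pics/w20.png',im[:,:,::-1])
E
```

```text
t 43.23 eef [0.6441 0.0896 0.1975] sd [0.0004 0.     0.0007] shift [-22.25   8.89  -2.71] turn [-0.01  0.12  7.41] F [ 0.1  0.1 -5.2] w 0.0319
```

View pics/w20.png

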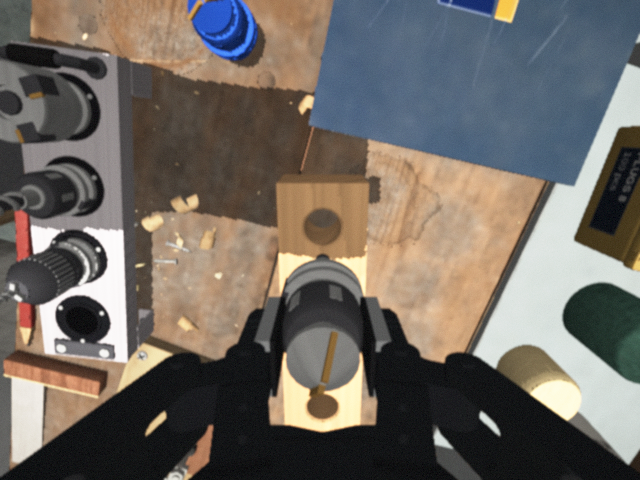

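Call:
step_arm([
  [2.5,-1,1,-1.2,0,0,0],
  [2.5,-3,1.6,-1,0,0,0],
  [2.5,-3.3,1.4,0,0,0,0],
  [2.5,-3.3,1.4,0,0,0,0],
  [2.5,-3.3,1.2,0,0,0,0],
  [2.5,-3.3,1.0,0,0,0,0],
  [2.5,-3.0,0.8,0,0,0,0],
  [2.5,-2.05,0.49,0,0,0,0],
])

```text
time: 44.28
eef_pos: [0.4545, -0.0598, 0.2208]
tcp_rot: [3.109, 0.448, 0.001]
ft_force: [-0.0, -0.9, -3.7]
width: 0.0315
```

Call:
step_arm([
  [2.5,0,0,0,0,0,3.7],
  [2.5,0,0,1,0,0,3.7],
  [2.5,0,0,1.8,0,0,0],
  [2.5,0,0,0,0,0,0],
])

```text
time: 44.78
eef_pos: [0.4549, -0.059, 0.1918]
tcp_rot: [-3.132, -0.248, 0.002]
ft_force: [-0.4, -0.4, -4.4]
width: 0.0316
```

```bash
python3 g.py .456 -.0587 .0638 9.06;  python3 - <<'E'
from h import *
st=env.get_state()
im=optics.get_image('wrist'); cv2.imwrite('pics/w21.png',im[:,:,::-1])
cv2.imwrite('pics/w21z.png',cv2.resize(im[130:330,240:410,::-1],None,fx=3,fy=3,interpolation=cv2.INTER_CUBIC))
c=cam('wrist',st)
print(proj(c,[.456,-.0587,.062]))
E
```

```text
t 44.92 eef [ 0.4556 -0.059   0.1926] sd [0.0005 0.     0.0005] shift [ 0.03 -0.03 12.88] turn [ 0.02 -0.06 -0.  ] F [-0.  -0.1 -4.2] w 0.032
[322.36413807 227.55390962]
```

View pics/w21z.png

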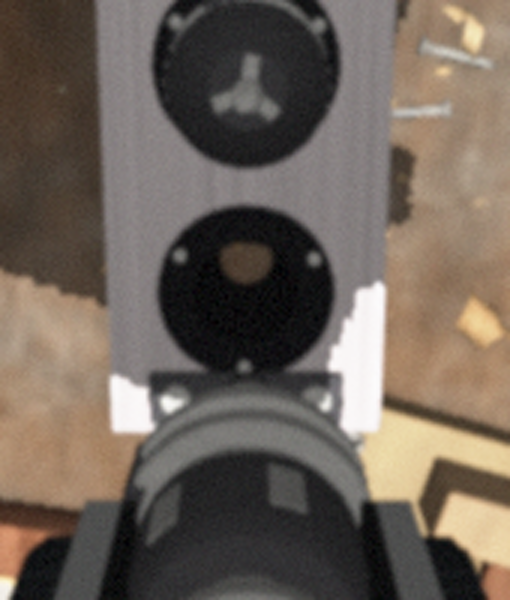

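Call:
step_arm([
  [2.5,0.03,-0.03,2,0,0,0],
  [2.5,0,0,2.5,0,0,0],
  [2.5,0,0,2.0,0,0,0],
  [2.5,0,0,1.0,0,0,0],
  [2.5,0,0,1.0,0,0,0],
  [2.5,0,0,1.0,0,0,0],
  [2.5,0,0,1.0,0,0,0],
  [2.5,0,0,0,0,0,0],
])

```text
time: 45.98
eef_pos: [0.4558, -0.0583, 0.0866]
tcp_rot: [-3.132, -0.248, 0.002]
ft_force: [-0.9, 0.3, -3.3]
width: 0.0318
```

Call:
step_arm([
  [2.5,0,0,0.6,0,0,0],
  [2.5,0,0,0.5,0,0,0],
  [2.5,0,0,0.4,0,0,0],
  [2.5,0,0,0.2,0,0,0],
  [2.5,0,0,0,0,0,0],
])

```text
time: 46.6
eef_pos: [0.4563, -0.0584, 0.0701]
tcp_rot: [-3.132, -0.248, 0.0]
ft_force: [-0.1, 0.4, -5.0]
width: 0.0315
```

Call:
step_arm([
  [2.5,0,0,0.15,0,0,0],
  [2.5,0,0,0.1,0,0,0],
  [2.5,0,0,0,0,0,0],
])

```text
time: 46.98
eef_pos: [0.4563, -0.0584, 0.0677]
tcp_rot: [-3.132, -0.248, 0.0]
ft_force: [0.2, 0.8, -4.2]
width: 0.0322
```

Call:
step_arm([
  [2.5,0,0,0.1,0,0,0],
  [2.5,0,0,0.1,0,0,0],
  [2.5,0,0,0,0,0,0],
])

```text
time: 47.35
eef_pos: [0.4562, -0.0584, 0.0656]
tcp_rot: [-3.132, -0.248, 0.0]
ft_force: [0.8, -0.1, -5.0]
width: 0.0318
```

Call:
step_arm([
  [2.5,0,0,0.08,0,0,0],
  [2.5,0,0,0,0,0,0],
])

```text
time: 47.6
eef_pos: [0.4563, -0.0584, 0.0649]
tcp_rot: [-3.132, -0.248, 0.0]
ft_force: [-0.7, -0.0, -3.8]
width: 0.0321
```

Call:
step_arm([
  [2.5,0,0,0.06,0,0,0],
  [2.5,0,0,0,0,0,0],
])

```text
time: 47.85
eef_pos: [0.4562, -0.0583, 0.0642]
tcp_rot: [-3.132, -0.248, 0.0]
ft_force: [0.1, -0.2, -3.8]
width: 0.0319
```

Call:
step_arm([
  [2.5,0,0,0.06,0,0,0],
  [2.5,0,0,0,0,0,0],
])

```text
time: 48.1
eef_pos: [0.4564, -0.0584, 0.0639]
tcp_rot: [3.132, 0.248, 0.0]
ft_force: [-1.4, -0.3, 0.8]
width: 0.0317
```

Contact (+5 N). Release, retreat, and inspect.

Call:
step_arm([
  [3.8,0,0,0,0,0,0],
  [5,0,0,0,0,0,0],
  [8.5,0,0,0,0,0,0],
  [8.5,0,0,0,0,0,0],
  [8.5,0,0,-3,0,0,0],
  [8.5,0,0,-5,0,0,0],
  [8.5,0,0,-5,0,0,0],
  [8.5,0,4,-3,0,0,0],
])

```text
time: 49.1
eef_pos: [0.4632, -0.0971, 0.2264]
tcp_rot: [3.131, 0.253, 0.004]
ft_force: [1.9, 0.2, 0.1]
width: 0.085
```

Call:
step_arm([
  [8.5,0,4,0,0,0,0],
  [8.5,0,4,0,0,0,0],
  [8.5,0,2,0,0,0,0],
  [8.5,0,0,0,0,0,0],
  [8.5,0,0,0,0,0,0],
])

```text
time: 49.72
eef_pos: [0.4783, -0.1958, 0.2237]
tcp_rot: [-3.131, -0.249, 0.0]
ft_force: [0.8, 0.7, 0.7]
width: 0.0847
```

```bash
python3 - <<'E'
from h import *
im=optics.get_image('scene'); cv2.imwrite('pics/sf.png',cv2.resize(im[170:390,190:520],None,fx=2.4,fy=2.4,interpolation=cv2.INTER_CUBIC)[:,:,::-1])
im=optics.get_image('top'); cv2.imwrite('pics/tf.png',cv2.resize(im[160:370,150:480],None,fx=2.4,fy=2.4,interpolation=cv2.INTER_CUBIC)[:,:,::-1])
im=optics.get_image('wrist'); cv2.imwrite('pics/wf.png',im[:,:,::-1]); st=env.get_state(); print(st['time'],st['eef_pos'],st['width'])
E
```

```text
49.875 [ 0.47838444 -0.19570039  0.2238784 ] 0.08483262256969336
```

View pics/sf.png

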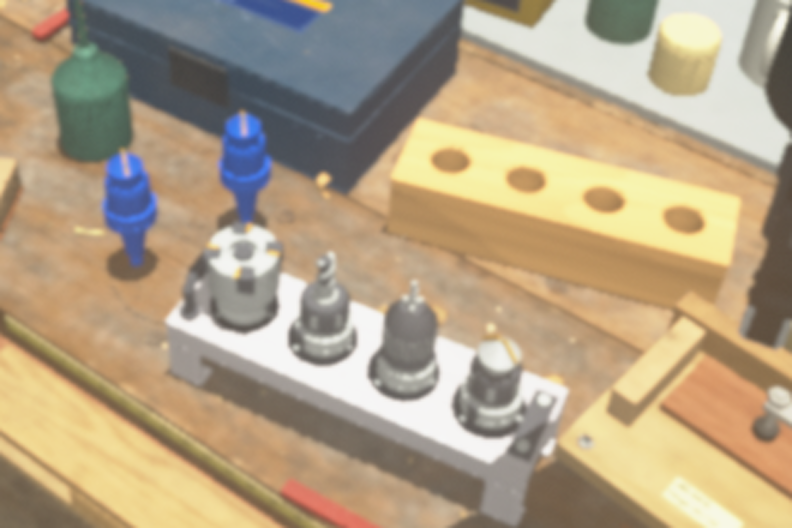

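View pics/tf.png

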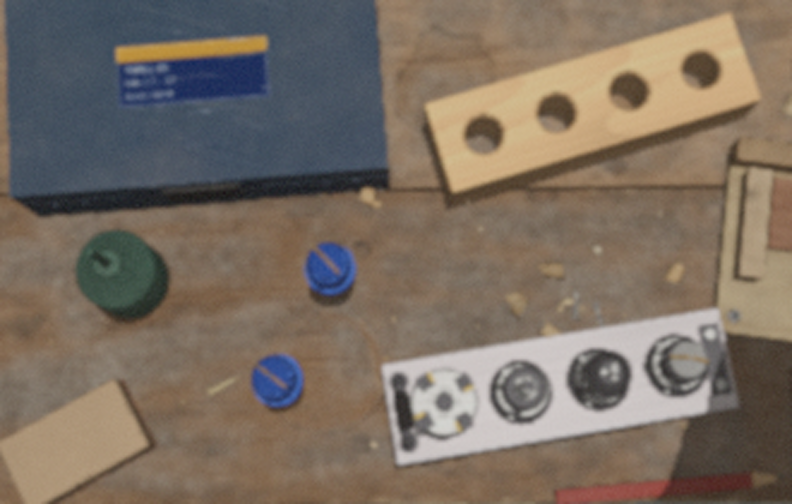

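View pics/wf.png

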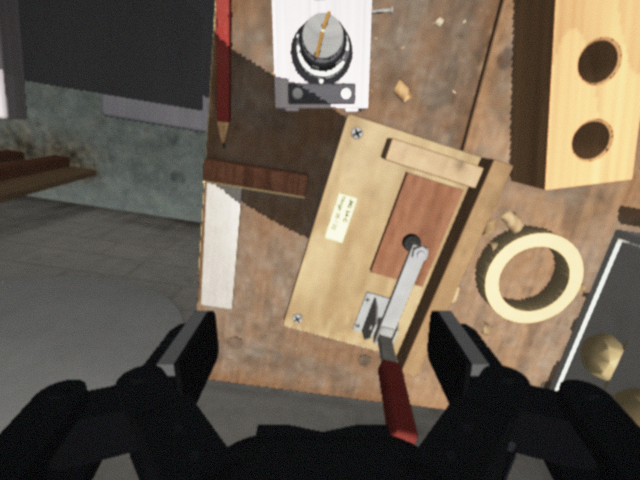

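```bash
python3 - <<'E'
from h import *
im=optics.get_image('scene'); cv2.imwrite('pics/sg.png',cv2.resize(im[260:360,260:430],None,fx=4.6,fy=4.6,interpolation=cv2.INTER_CUBIC)[:,:,::-1])
E
```

```text
(no output)
```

View pics/sg.png

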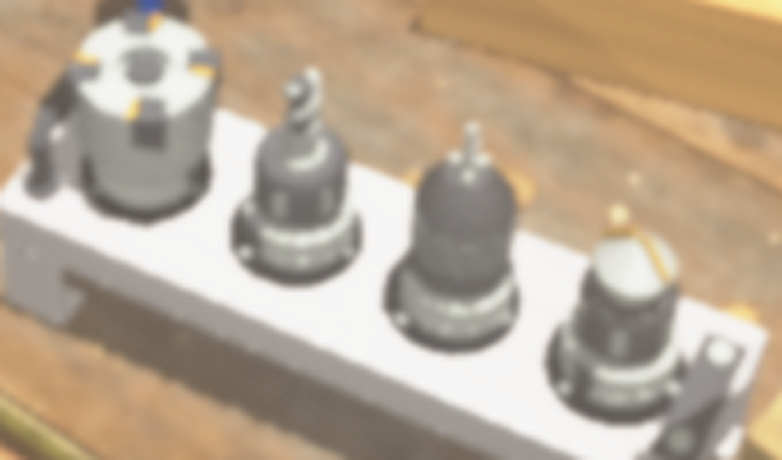

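All four flanges sit level in their pockets, from the handle: face mill, end mill, drill chuck, vee cutter. I'm handing in.

```bash
python3 -c "
from bench import env
print(env.finish_job(), env.get_state()['time'])"
```

```text
the job is handed in; nothing more can be done
the job is handed in; nothing more can be done
```

I moved all four holders into the tool strip and handed the job in at about 50 s. Counting from the carrying handle (the robot's left end), the order is face mill, end mill, drill chuck, vee cutter.

- **Final pictures:** The scene and top views show each holder upright with its flange on its pocket, the setup block empty, and the oil can and the blue look-alikes where they were. The gripper was open and clear of everything.
- **Seating forces:** I lowered each taper until the wrist force rose. The rise was about 5 N for the drill chuck and vee cutter and about 12 N for the face mill. The end mill got one step too many: its wrist force reached about 23 N vertically and 9 N sideways before I eased off.
- **A failed grasp:** The first grip on the end mill slipped off the top of its nut. The images showed the fingertips about 20 mm farther back than the stated TCP. I gripped the remaining holders lower; the slip left the end mill standing in place.
- **Face mill grip:** I placed the face mill before finding that offset, so it was held nearer its top than the advised 38 mm. It still seated normally.

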